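# Load and rock the paint pots

### The arm

A 7-joint arm with a two-finger parallel gripper is mounted at the origin on the work surface. World frame = base frame: x ahead of the robot, y to its left, z up, the work surface at z = 0. Lengths are in m, angles in rad, forces in N, time in s.
With the tool pointing down it reaches from about 0.425 to 0.95 m from the base axis. Payload 16.7 kg.
Tool frame: the origin (TCP) lies at the very end of the fingers, on their centre line; the grasp point (between the pads) lies pinch_z behind it (pinch_z is the distance from the TCP to the grasp point, in m); z points along the fingers, y is the line along which they close (so a half turn about z gives the same grasp; the last joint's range is limited). The gripper opens to 94 mm and grips with 3 to 60 N. Pads are 16 mm wide; open, the fingers measure 119 mm over their backs; the gripper's body (75 mm by 177 mm) begins 78 mm behind the grasp point.
Start: joints at [1.177, 0.426, 0.074, 1.606, -0.034, 1.111, -0.067], TCP at [0.164, -0.655, 0.205] pointing down, gripper open.
Joint ranges: [-2.85, 2.85], [-0.5, 2.14], [-1.23, 1.37], [0.21, 2.46], [-1.02, 4.16], [0.16, 2.05], [-2.73, 2.73]. Speed limits (rad/s): [1.89, 1.89, 2.39, 2.39, 3.01, 3.01, 3.01].

### API

Orientations are given as a unit quaternion [w, x, y, z].
In Python, from plant import sense, snapshot, close_job, masks_of, pinch_z gives the robot as it stands.
- The arm moves only by the tool drive_tool, never from a script. Its argument "moves" is a list of rows, each an object with "offset": the shift along the tool's x, y, z in cm, a list of three; "roll": the turn about the tool's z in degrees. A call has 1 to 5 rows; each row is the pose to reach, as a shift and turn from the pose commanded when the call began, along the tool's axes at that moment; what a row does not reach only later rows make up. A row lasts 1/10 s, in which the tool goes at most 50 mm and 8.59 degrees, less where a joint would pass 70% of its speed; a pose out of reach is approached as far as the arm can. A call with a gripper value outside its range is refused whole. "gripper" is the finger opening in cm, from 0 to 9.4, set as the call begins (left out, the last holds). The fingers move at their own pace and stop on an object; the grip force is fixed at half the most. Time passes only in rows, so rows that repeat a pose let the fingers close. It gives the time, the measured TCP pose, the force, the opening and the grip force at its end, in the units of the state.
- sense(): the state, without advancing time (a new reading comes with each control period).
- snapshot(name): name is "scene" or "top" or "wrist"; returns a dict with "pixels" (400x640x3 uint8, red, green, blue), "camera_matrix" (3x3 intrinsics, pixels), "eye" and "attitude" of the camera in the world. Camera axes: x right, y down, z forward; pixel columns grow to the right and rows downward; lengths in m; the calibration is good to about 2 mm. A picture is of the moment at which its call begins. There is no depth.
- close_job(): hands the job in; it is judged then, once.
Trained networks look in the newest picture that a camera, given by its name, has taken for a name from the list of things; names that differ only in an ending like _2 or _b are one class to them, and where a whole thing is asked for, a point or a joint stands for the part that bears it (a point fixed in the world has none). Each returns a list of dicts, best first, with "confidence" (0 to 1); they miss things now and then, are a little off and sometimes report something else, mostly with a low value. They report only what shows in the picture. A call takes as long as a camera call. They do not tell look-alikes from the thing itself.
- masks_of(target, camera): "mask" (400x640 bool, what is visible of it) and "location" ([column, row] in pixels, amid what is visible of it).
The state is a dict: "time_s": time; "joints": joint angles; "joint_velocities": joint speeds; "joint_torque": joint torques, N m; "tool_pos": TCP position; "ee_rot": TCP orientation; "ft_force": force on the tool from outside, world axes, zero at the start; "torque": the same for the moment, N m; "grip_width": opening from 0.0 (shut) to 1.0 (fully open); "grip_force": force on a finger pad.
Only numpy, scipy, OpenCV 4.12 (cv2) and the standard library are available. Lean on these libraries where they do the work, as an engineer would, in place of code of your own. Each camera call takes 0.05 s, during which the arm holds its last target. There are 200 camera calls.

### The job

Get every paint pot into the hand rocker: the ones sunk in the rack pop up when pressed down and let go, and one already stands on the bench. Level the rocker's cradle if needed and put each pot in a socket of its own, turned so that the slot in its base drops fully down over the key bar. With all pots loaded, tilt the cradle by its lever to 40 degrees, to either side, keep it there for a second, then bring it back level with the pots still in; leave everything else on the bench where it is.

Things in the scene. Friction and masses are not known exactly. Their poses are not given: they have to be found in the camera images.
- pot0: Paint pot, 36 mm diameter, 40 mm tall, 60 g, weighted steel base, beige, white cap; origin at the centre of its underside, z up. A slot 11 mm wide, 7 mm deep crosses its underside along its x axis; a thin grey bar along x on the cap (not graspable) shows its direction. Starts (if present) sunk in the rack's well on lift0, cap only 2 mm above the rack's top: no grip until it pops up.
- pot1: Paint pot, 36 mm diameter, 40 mm tall, 60 g, weighted steel base, beige, white cap; origin at the centre of its underside, z up. A slot 11 mm wide, 7 mm deep crosses its underside along its x axis; a thin grey bar along x on the cap (not graspable) shows its direction. Starts (if present) sunk in the rack's well on lift1, cap only 2 mm above the rack's top: no grip until it pops up.
- pot2: Paint pot, 36 mm diameter, 40 mm tall, 60 g, weighted steel base, beige, white cap; origin at the centre of its underside, z up. A slot 11 mm wide, 7 mm deep crosses its underside along its x axis; a thin grey bar along x on the cap (not graspable) shows its direction. Starts (if present) sunk in the rack's well on lift2, cap only 2 mm above the rack's top: no grip until it pops up.
- pot3: Paint pot, 36 mm diameter, 40 mm tall, 60 g, weighted steel base, beige, white cap; origin at the centre of its underside, z up. A slot 11 mm wide, 7 mm deep crosses its underside along its x axis; a thin grey bar along x on the cap (not graspable) shows its direction. Starts (if present) sunk in the rack's well on lift3, cap only 2 mm above the rack's top: no grip until it pops up.
- pot4: Paint pot, 36 mm diameter, 40 mm tall, 60 g, weighted steel base, beige, white cap; origin at the centre of its underside, z up. A slot 11 mm wide, 7 mm deep crosses its underside along its x axis; a thin grey bar along x on the cap (not graspable) shows its direction. Always present; starts standing free on the bench between the rack and the rocker.
- rack: Push-to-release pot rack: fixed grey block 160 x 160 x 56 mm with four square 40 mm wells in a 2 x 2 pattern, centres at (x, y) = (+-34, +-34) mm in its frame. Origin at the centre of its underside, z up.
- lift0 (a joint): height in m of the sprung lift in the well at rack (-34, 34) mm: 0 latched down, -0.005 bottom stop, 0.024 popped up. Pressing the pot (about 3 N) down over 4 mm, or to the stop, trips the catch; let go, it rises 24 mm and stays sprung up, the pot 26 mm clear of the rack's top. It does not latch again.
- lift1 (a joint): height in m of the sprung lift in the well at rack (-34, -34) mm: 0 latched down, -0.005 bottom stop, 0.024 popped up. Pressing the pot (about 3 N) down over 4 mm, or to the stop, trips the catch; let go, it rises 24 mm and stays sprung up, the pot 26 mm clear of the rack's top. It does not latch again.
- lift2 (a joint): height in m of the sprung lift in the well at rack (34, 34) mm: 0 latched down, -0.005 bottom stop, 0.024 popped up. Pressing the pot (about 3 N) down over 4 mm, or to the stop, trips the catch; let go, it rises 24 mm and stays sprung up, the pot 26 mm clear of the rack's top. It does not latch again.
- lift3 (a joint): height in m of the sprung lift in the well at rack (34, -34) mm: 0 latched down, -0.005 bottom stop, 0.024 popped up. Pressing the pot (about 3 N) down over 4 mm, or to the stop, trips the catch; let go, it rises 24 mm and stays sprung up, the pot 26 mm clear of the rack's top. It does not latch again.
- rocker: Fixed stand of the hand rocker, steel, base 200 x 160 mm, two uprights 72 mm high at x = +-80 mm. Origin at the centre of its underside, x along the hinge axis.
- cradle (a joint): tilt of the rocker's aluminium cradle in rad about the rocker's x axis through point cradle_pivot; 0 = level, positive lifts its +y side (the lever goes to -y). Stiff hinge (0.25 N m friction), stays where left, range +-0.95; too heavy a push down on a socket (over 6 N) tilts it.
- cradle_pivot (a point): the middle of the cradle, on the hinge axis, 64 mm above the bench; its axes turn with the cradle. The cradle is a 140 x 140 x 22 mm plate centred here.
- lever_knob (a point): centre of the black knob on top of the cradle's lever, a drum of 22 mm diameter, 24 mm long along the hinge axis with flat ends: 100 mm along -x and 65 mm along z from cradle_pivot in the cradle's axes. When the cradle is level the lever is upright. From above its flat ends can be pinched and the knob led along its arc, turning between the fingers.
- socket0 (a point): floor centre of a square cradle socket, 40 mm wide, 15 mm deep, at (-34, 34, -4) mm in the cradle's axes. A key bar 30 mm long, 6 mm wide, 6 mm high lies on the floor along the cradle's x axis. A pot's feet stand 6 mm high on the bar until its slot meets it (within 0.15 rad, either way round); then it drops and its origin is at this point.
- socket1 (a point): floor centre of a square cradle socket, 40 mm wide, 15 mm deep, at (-34, -34, -4) mm in the cradle's axes. A key bar 30 mm long, 6 mm wide, 6 mm high lies on the floor along the cradle's x axis. A pot's feet stand 6 mm high on the bar until its slot meets it (within 0.15 rad, either way round); then it drops and its origin is at this point.
- socket2 (a point): floor centre of a square cradle socket, 40 mm wide, 15 mm deep, at (34, 34, -4) mm in the cradle's axes. A key bar 30 mm long, 6 mm wide, 6 mm high lies on the floor along the cradle's x axis. A pot's feet stand 6 mm high on the bar until its slot meets it (within 0.15 rad, either way round); then it drops and its origin is at this point.
- socket3 (a point): floor centre of a square cradle socket, 40 mm wide, 15 mm deep, at (34, -34, -4) mm in the cradle's axes. A key bar 30 mm long, 6 mm wide, 6 mm high lies on the floor along the cradle's x axis. A pot's feet stand 6 mm high on the bar until its slot meets it (within 0.15 rad, either way round); then it drops and its origin is at this point.
- tube_a: bystander: cream paint bottle, 38 mm diameter, 110 mm tall, upright; origin at its underside.
- tube_b: bystander: maroon paint bottle, 38 mm diameter, 110 mm tall, upright; origin at its underside.
- jar: bystander: glass jar with a steel lid, 68 mm diameter, 70 mm tall; origin at its underside.
- sander: bystander: sanding block 60 x 35 x 18 mm; origin at its underside.
- fin_a: bystander: maroon model fin with a brass rod lying on the paper, 8 mm thick; origin at the blade's underside.
- forceps: bystander: steel forceps lying flat, 165 mm long; origin at the pivot, on the bench.
There are look-alikes about, which are no part of the job. Leave any pink or yellow look-alike of the pot0 alone.

How it is judged:
On the way, in this order (a step that is already met when the one before it is completed fails the run):
1. every pot is seated over a key bar in the level cradle ((distance between pot0 and socket0 below 0.005 m or distance between pot0 and socket1 below 0.005 m or distance between pot0 and socket2 below 0.005 m or distance between pot0 and socket3 below 0.005 m) and (distance between pot1 and socket0 below 0.005 m or distance between pot1 and socket1 below 0.005 m or distance between pot1 and socket2 below 0.005 m or distance between pot1 and socket3 below 0.005 m) and (distance between pot2 and socket0 below 0.005 m or distance between pot2 and socket1 below 0.005 m or distance between pot2 and socket2 below 0.005 m or distance between pot2 and socket3 below 0.005 m) and (distance between pot3 and socket0 below 0.005 m or distance between pot3 and socket1 below 0.005 m or distance between pot3 and socket2 below 0.005 m or distance between pot3 and socket3 below 0.005 m) and (distance between pot4 and socket0 below 0.005 m or distance between pot4 and socket1 below 0.005 m or distance between pot4 and socket2 below 0.005 m or distance between pot4 and socket3 below 0.005 m) and value of joint cradle between -0.07 and 0.07 rad), for 0.2 s.
2. the cradle, with the pots in, is tilted to 40 degrees (+-5) to either side and kept there ((distance between pot0 and socket0 below 0.005 m or distance between pot0 and socket1 below 0.005 m or distance between pot0 and socket2 below 0.005 m or distance between pot0 and socket3 below 0.005 m) and (distance between pot1 and socket0 below 0.005 m or distance between pot1 and socket1 below 0.005 m or distance between pot1 and socket2 below 0.005 m or distance between pot1 and socket3 below 0.005 m) and (distance between pot2 and socket0 below 0.005 m or distance between pot2 and socket1 below 0.005 m or distance between pot2 and socket2 below 0.005 m or distance between pot2 and socket3 below 0.005 m) and (distance between pot3 and socket0 below 0.005 m or distance between pot3 and socket1 below 0.005 m or distance between pot3 and socket2 below 0.005 m or distance between pot3 and socket3 below 0.005 m) and (distance between pot4 and socket0 below 0.005 m or distance between pot4 and socket1 below 0.005 m or distance between pot4 and socket2 below 0.005 m or distance between pot4 and socket3 below 0.005 m) and (value of joint cradle between 0.611 and 0.785 rad or value of joint cradle between -0.785 and -0.611 rad)), for 0.7 s.
At the end, for the whole second after the job is handed in: Every pot present is at rest in a socket of its own, its origin within 5 mm of the socket's floor centre (so down on the floor, its slot over the bar), and the cradle is level within 0.07 rad (4 degrees) (all of step 1 and linear speed of each of pot0, pot1, pot2, pot3, pot4 below 0.02 m/s); the robot touches nothing.
It fails at once if a bystander (paint bottle, jar, sanding block, fin or forceps) is moved by more than 40 mm (distance of any of tube_a, tube_b, jar, sander, fin_a, forceps from where it was at the start of the episode above 0.04 m).
Of pot0, pot1, pot2, pot3 only 2 to 3 are there at a start; the rules pass over those that are not, and their reading is None.
At some moment in a run one of pot4 may be knocked a few centimetres aside while the robot is not near it.
It also fails if it takes over 210 s, if anything falls off the work surface, if the arm or the gripper's body presses on something with over 40 N, if the wrist force passes 120 N, or if a joint passes its speed limit or range.

## Working session

There is one attempt and no reset: what is moved stays moved. The work goes in short steps, Python scripts to look and compute and a tool call to move; the robot and the scene stay as the last step left them, time stands still between calls to the robot, and variables do not carry over. Pictures are saved under pics/ and viewed, at most 14 in all, crops included, and the job is handed in when it is done.

Besides the shell and the picture viewer there is one more tool, called after "Request:" by a JSON object that holds its "name" and its "arguments", one argument or row to a line. drive_tool: Moves the arm, as the interface text tells. Its arguments: {"type":"object","properties":{"moves":{"type":"array","items":{"type":"object","properties":{"offset":{"type":"array","items":{"type":"number"}},"roll":{"type":"number"}}}},"gripper":{"type":"number"}},"required":["moves"]}

```bash
mkdir -p pics; ls
cat > h.py <<'E'
import numpy as np, cv2, json
from plant import sense, snapshot, close_job, masks_of, pinch_z
from scipy.spatial.transform import Rotation as R
def rot(q):
    q=np.asarray(q,float)
    return q if q.shape==(3,3) else R.from_quat(np.r_[q[1:],q[0]]).as_matrix()
def ray(s,px):
    K=np.array(s["camera_matrix"]); d=np.linalg.inv(K)@np.array([px[0],px[1],1.0])
    return np.array(s["eye"]), rot(s["attitude"])@d
def atz(s,px,z):
    e,d=ray(s,px); return e+d*(z-e[2])/d[2]
def tri(obs):
    A=np.zeros((3,3));b=np.zeros(3)
    for s,px in obs:
        e,d=ray(s,px); d=d/np.linalg.norm(d); P=np.eye(3)-np.outer(d,d); A+=P;b+=P@e
    p=np.linalg.solve(A,b)
    return p
def proj(s,p):
    c=rot(s["attitude"]).T@(np.asarray(p)-np.array(s["eye"])); u=np.array(s["camera_matrix"])@c; return u[:2]/u[2]
def save(s,name,box=None,k=1):
    im=s["pixels"][:,:,::-1]
    if box: im=im[box[1]:box[3],box[0]:box[2]]
    if k!=1: im=cv2.resize(im,None,fx=k,fy=k,interpolation=cv2.INTER_CUBIC)
    cv2.imwrite("pics/"+name+".png",im)
E
python3 - <<'E'
from h import *
print(pinch_z, sense())
S={n:snapshot(n) for n in("scene","top","wrist")}
for n,s in S.items():
    print(n,np.round(s["eye"],3),np.round(rot(s["attitude"]),3).tolist(),np.array(s["camera_matrix"])[0],s["attitude"]);save(s,n+"0")
    if n!="wrist":
        for t in ["pot0","rack","rocker","cradle","lever_knob","tube_a","jar","sander","fin_a","forceps"]:
            print(t,[(round(m["confidence"],2),np.round(m["location"]).tolist(),int(m["mask"].sum())) for m in masks_of(t,n)])
E
```

```text
pics
0.0188 {'time_s': 0.0, 'joints': array([ 1.17650528,  0.42669858,  0.07384598,  1.60659527, -0.03412516,
        1.11075654, -0.0671016 ]), 'joint_velocities': array([ 0.0005559 ,  0.00176655,  0.00030962, -0.00121865,  0.00227948,
       -0.00065129,  0.00113894]), 'joint_torque': array([ 4.58130162e-03, -9.35813642e+01,  3.66880752e+00, -4.54181635e+01,
       -4.88657551e-02,  2.02823966e-02,  1.52735124e-04]), 'tool_pos': array([ 0.16347029, -0.65447719,  0.20480292]), 'ee_rot': array([-5.90310446e-04,  9.92521254e-01,  1.22070475e-01, -1.03771234e-04]), 'ft_force': array([0.23221536, 1.17939339, 0.03578158]), 'torque': array([-0.02727342, -0.02550281, -0.05219135]), 'grip_force': 0.0, 'grip_width': 1.0000569237513868}
scene [1.17  0.164 0.883] [[-0.288, 0.759, -0.584], [0.958, 0.233, -0.17], [0.007, -0.609, -0.793]] [412.30012422   0.         329.3348167 ] [-0.19434071  0.56396739  0.76068967 -0.25597595]
pot0 [(0.66, [448.0, 198.0], 140), (0.65, [430.0, 165.0], 250), (0.55, [338.0, 222.0], 254), (0.53, [416.0, 211.0], 149), (0.52, [489.0, 213.0], 250)]
rack [(0.79, [434.0,
[... 902 characters left out ...]
, 4036), (0.25, [403.0, 253.0], 2804)]
cradle [(0.69, [404.0, 250.0], 2683), (0.37, [398.0, 252.0], 3965)]
lever_knob [(0.73, [405.0, 249.0], 2779)]
tube_a [(0.61, [274.0, 165.0], 244), (0.61, [256.0, 149.0], 253)]
jar [(0.88, [313.0, 169.0], 502), (0.52, [445.0, 232.0], 229)]
sander [(0.6, [291.0, 270.0], 253), (0.47, [404.0, 253.0], 2675)]
fin_a [(0.71, [357.0, 146.0], 263), (0.15, [245.0, 230.0], 148)]
forceps [(0.79, [448.0, 230.0], 202), (0.5, [220.0, 224.0], 109), (0.23, [404.0, 249.0], 2757)]
wrist [ 0.236 -0.636  0.383] [[0.242, -0.936, -0.254], [-0.97, -0.234, -0.062], [-0.001, 0.262, -0.965]] [315.75247307   0.         324.66659368] [ 0.10368425  0.78115682 -0.6102142  -0.08174496]
```

Run:
```python
import cv2
a=cv2.imread("pics/scene0.png")[130:330,150:550]; b=cv2.imread("pics/top0.png")[130:330,130:480]
cv2.imwrite("pics/s1.png",cv2.resize(a,None,fx=2,fy=2,interpolation=2)); cv2.imwrite("pics/t1.png",cv2.resize(b,None,fx=2.25,fy=2.25,interpolation=2))
```

```text
(no output)
```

View pics/s1.png

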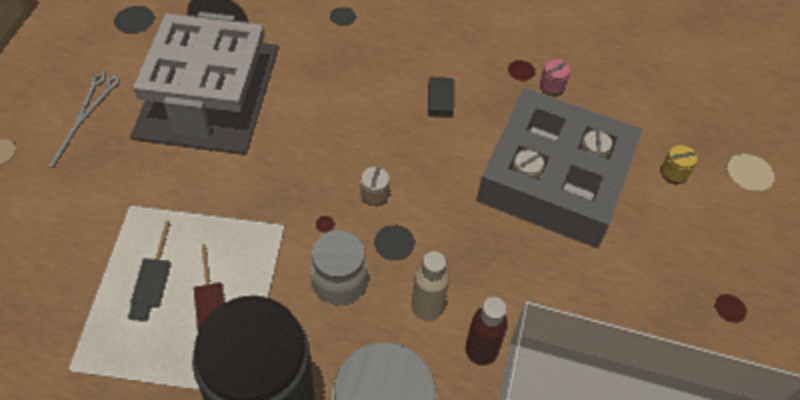

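View pics/t1.png

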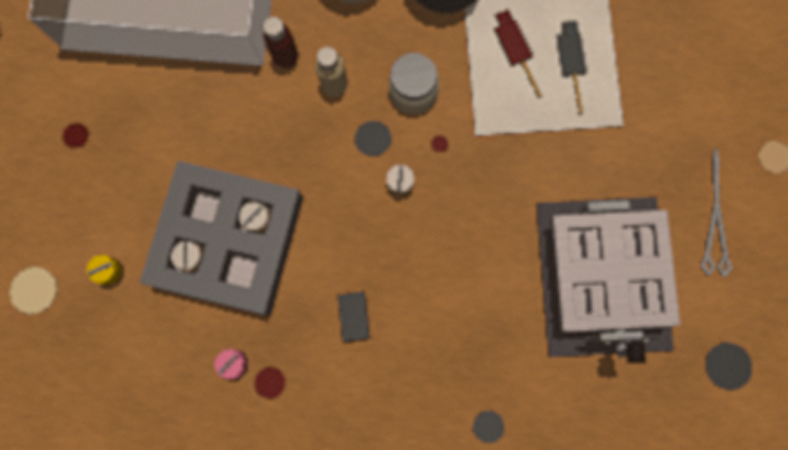

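The pictures show the rocker (scene crop ~(200,80), top crop ~(615,270)) and the rack (top crop ~(225,240)). Two white-capped pots are sunk in the rack at top crop (253,216) and (185,255), and one stands on the bench at (400,180). The pink (230,364) and yellow (101,269) look-alikes are outside the rack, so they stay alone. The white caps match the description.

Run:
```python
from h import *
s=snapshot("top"); c=snapshot("scene")
f=lambda p:(130+p[0]/2.25,130+p[1]/2.25); g=lambda p:(150+p[0]/2,130+p[1]/2)
for n,a,b in [("pot4",(400,178),(375,175)),("potA",(253,216),(598,141)),("potB",(185,255),(529,161)),("knob",(636,350),None),
  ("rkTL",(180,163),(528,90)),("rkTR",(301,191),(640,129)),("rkBR",(267,316),(601,245)),("rkBL",(143,283),(480,205))]:
    print(n,np.round(atz(s,f(a),.05),3), np.round(tri([(s,f(a)),(c,g(b))]),3) if b else "")
for p in [(537,203),(656,197),(674,350),(548,357)]: print("base",np.round(atz(s,f(p),.01),3))
for p in [(553,214),(667,209),(679,325),(561,331)]: print("plate",np.round(atz(s,f(p),.075),3))
```

```text
pot4 [0.596 0.015 0.05 ] [0.598 0.017 0.039]
potA [0.531 0.196 0.05 ] [0.522 0.229 0.1  ]
potB [0.475 0.275 0.05 ] [0.488 0.24  0.021]
knob [ 0.407 -0.291  0.05 ] 
rkTL [0.592 0.298 0.05 ] [0.561 0.209 0.231]
rkTR [0.569 0.139 0.05 ] [0.552 0.212 0.173]
rkBR [0.409 0.163 0.05 ] [ 0.421  0.284 -0.269]
rkBL [0.436 0.322 0.05 ] [ 0.483  0.248 -0.048]
base [ 0.587 -0.166  0.01 ]
base [ 0.608 -0.321  0.01 ]
base [ 0.412 -0.349  0.01 ]
base [ 0.39 -0.19  0.01]
plate [ 0.562 -0.178  0.075]
plate [ 0.58  -0.318  0.075]
plate [ 0.44  -0.335  0.075]
plate [ 0.42  -0.195  0.075]
```

Request:
{"name": "drive_tool", "arguments": {
  "moves": [
    {"offset": [22, -14.5, -4.5]},
    {"offset": [22, -14.5, -4.5]},
    {"offset": [22, -14.5, -4.5]},
    {"offset": [22, -14.5, -4.5]},
    {"offset": [22, -14.5, -4.5]}
  ]
}}

```text
invalid input at $.moves[0]: expected keys offset, roll
```

Request:
{"name": "drive_tool", "arguments": {
  "moves": [
    {"offset": [22, -14.5, -4.5]},
    {"offset": [22, -14.5, -4.5]},
    {"offset": [22, -14.5, -4.5]},
    {"offset": [22, -14.5, -4.5]},
    {"offset": [22, -14.5, -4.5]}
  ]
}}

```text
invalid input at $.moves[0]: expected keys offset, roll
```

Request:
{"name": "drive_tool", "arguments": {
  "moves": [
    {"offset": [22, -14.5, -4.5], "roll": 0},
    {"offset": [22, -14.5, -4.5], "roll": 0},
    {"offset": [22, -14.5, -4.5], "roll": 0},
    {"offset": [22, -14.5, -4.5], "roll": 0},
    {"offset": [22, -14.5, -4.5], "roll": 0}
  ]
}}

```text
time_s: 1.75
tool_pos: [0.3314, -0.4718, 0.2481]
ee_rot: [0.0, 0.993, 0.122, 0.0]
ft_force: [0.6, -0.3, -0.6]
grip_width: 1.001
grip_force: 0.0
```

Request:
{"name": "drive_tool", "arguments": {
  "moves": [
    {"offset": [22, -14.5, -4.5], "roll": 7},
    {"offset": [22, -14.5, -4.5], "roll": 7},
    {"offset": [22, -14.5, -4.5], "roll": 7},
    {"offset": [22, -14.5, -4.5], "roll": 7},
    {"offset": [22, -14.5, -4.5], "roll": 7}
  ]
}}

```text
time_s: 2.25
tool_pos: [0.4981, -0.2904, 0.2904]
ee_rot: [0.0, 0.998, 0.061, 0.0]
ft_force: [-0.5, -1.1, -0.1]
grip_width: 0.998
grip_force: 0.0
```

Run:
```python
from h import *
st=sense(); print(st["tool_pos"])
s=snapshot("wrist"); save(s,"w1",None,1.25)
print(s["eye"],np.round(rot(s["attitude"]),3).tolist())
for t in ["cradle","lever_knob","rocker"]:
    print(t,[(round(m["confidence"],2),np.round(m["location"]).tolist(),int(m["mask"].sum())) for m in masks_of(t,"wrist")])
```

```text
[ 0.49811071 -0.29036703  0.2903565 ]
[ 0.57264708 -0.280771    0.46884535] [[0.122, -0.958, -0.259], [-0.993, -0.117, -0.032], [0.0, 0.261, -0.965]]
cradle [(0.7, [293.0, 165.0], 12629)]
lever_knob [(0.78, [300.0, 169.0], 12661)]
rocker [(0.56, [301.0, 163.0], 16856), (0.21, [85.0, 189.0], 1216)]
```

View pics/w1.png

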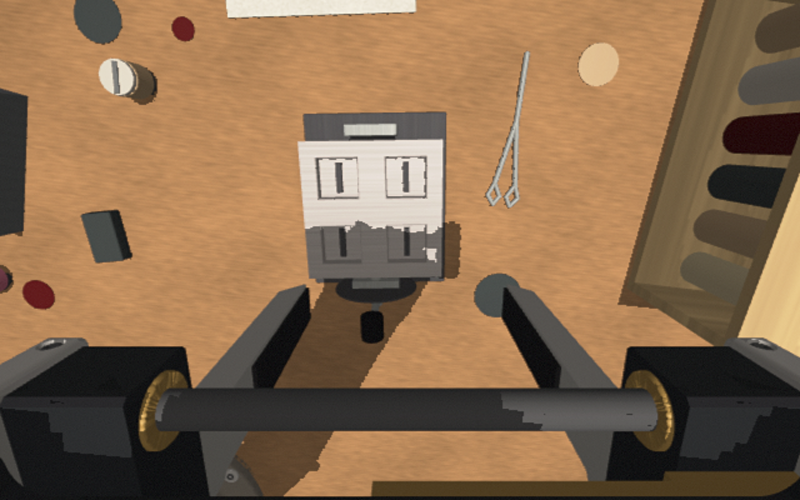

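The wrist view shows the rocker: plate corners about (299,142)–(443,278), key bars near (339,177), (406,177), (343,241) and (407,241), and the knob at (372,327). I'll fit its pose from these.

```bash
cat > fitc.py <<'E'
from h import *
from scipy.optimize import least_squares
def model(p):
    x,y,yaw,t=p[:4]
    M=R.from_euler('z',yaw).as_matrix()@R.from_euler('x',t).as_matrix(); O=np.array([x,y,.064])
    return lambda q:O+M@np.array(q)
def fit(obs,p0=(.50,-.257,.12,.1)):
    def f(p):
        m=model(p); return np.concatenate([proj(s,m(q))-px for s,q,px in obs])
    r=least_squares(f,p0,loss='soft_l1'); return r.x,r.fun.reshape(-1,2)
E
python3 - <<'E'
from fitc import *
w=snapshot("wrist"); t=snapshot("top")
W=lambda a:np.array(a)/1.25; T=lambda p:np.array((130+p[0]/2.25,130+p[1]/2.25))
C=[(.07,.07,.011),(.07,-.07,.011),(-.07,-.07,.011),(-.07,.07,.011)]
o=[(w,q,W(p)) for q,p in zip(C,[(299,142),(441,140),(443,278),(308,279)])]
B=[(.034,.034,.002),(.034,-.034,.002),(-.034,.034,.002),(-.034,-.034,.002)]
o+=[(w,q,W(p)) for q,p in zip(B,[(339,177),(406,177),(343,241),(407,241)])]
K=[(w,(-.1,0,.065),W((372,327)))]
ot=[(t,q,T(p)) for q,p in zip(C,[(553,214),(667,209),(679,325),(561,331)])]+[(t,(-.1,0,.065),T((636,352)))]
for n,z in [("w",o),("w+k",o+K),("t",ot),("all",o+K+ot)]:
    p,r=fit(z); print(n,np.round(p,4),np.round(r).astype(int).tolist())
E
```

```text
w [ 0.4997 -0.257   0.1403 -0.0342] [[-1, 0], [2, -1], [-1, 0], [1, -1], [0, 1], [0, 0], [0, 2], [0, 1]]
w+k [ 0.4997 -0.2571  0.1386 -0.0076] [[-1, -1], [2, -1], [-1, -1], [1, 0], [0, 1], [0, 0], [0, 2], [0, 1], [0, 0]]
t [ 0.5004 -0.2567  0.1311  0.0115] [[0, 0], [0, 0], [0, 0], [1, 0], [0, 0]]
all [ 0.4998 -0.2571  0.1362 -0.0018] [[-1, -1], [2, -1], [-1, -1], [1, 0], [0, 0], [0, 0], [0, 2], [0, 1], [0, 0], [0, 1], [0, 0], [0, 0], [1, 0], [0, 0]]
```

Request:
{"name": "drive_tool", "arguments": {
  "moves": [
    {"offset": [5.5, -17, 0], "roll": 0},
    {"offset": [5.5, -17, 0], "roll": 0},
    {"offset": [5.5, -17, 0], "roll": 0},
    {"offset": [5.5, -17, 0], "roll": 0},
    {"offset": [5.5, -17, 0], "roll": 0}
  ]
}}

```text
time_s: 3.05
tool_pos: [0.5311, -0.1135, 0.2898]
ee_rot: [-0.0, 0.998, 0.063, 0.0]
ft_force: [-0.5, -0.2, -0.2]
grip_width: 0.999
grip_force: 0.0
```

Request:
{"name": "drive_tool", "arguments": {
  "moves": [
    {"offset": [5.5, -17, 0], "roll": 0},
    {"offset": [5.5, -17, 0], "roll": 0},
    {"offset": [5.5, -17, 0], "roll": 0},
    {"offset": [5.5, -17, 0], "roll": 0},
    {"offset": [5.5, -17, 0], "roll": 0}
  ]
}}

```text
time_s: 3.55
tool_pos: [0.5649, 0.0614, 0.2894]
ee_rot: [-0.001, 0.998, 0.063, -0.0]
ft_force: [-0.4, -0.6, 0.6]
grip_width: 0.999
grip_force: 0.0
```

```bash
cat > look.py <<'E'
from h import *
import sys,pickle
n=sys.argv[1]; print(sense()["tool_pos"])
s=snapshot("wrist"); save(s,n,None,1.25); D={"s":s}
for t in sys.argv[2:]:
    D[t]=masks_of(t,"wrist")
    print(t,[(round(m["confidence"],2),np.round(m["location"]).tolist(),int(m["mask"].sum())) for m in D[t]])
pickle.dump(D,open(n+".pkl","wb"))
E
python3 look.py w2 pot0 rack
```

```text
[0.56487706 0.06140594 0.28943871]
pot0 [(0.97, [163.0, 217.0], 613), (0.85, [362.0, 145.0], 570), (0.68, [98.0, 217.0], 876), (0.65, [224.0, 183.0], 643), (0.3, [549.0, 232.0], 9386)]
rack [(0.57, [189.0, 188.0], 12450)]
```

Request:
{"name": "drive_tool", "arguments": {
  "moves": [
    {"offset": [-1, -16.5, 0], "roll": 0},
    {"offset": [-1, -16.5, 0], "roll": 0},
    {"offset": [-1, -16.5, 0], "roll": 0},
    {"offset": [-1, -16.5, 0], "roll": 0},
    {"offset": [-1, -16.5, 0], "roll": 0}
  ]
}}

```text
time_s: 4.2
tool_pos: [0.5343, 0.2221, 0.2897]
ee_rot: [-0.0, 0.998, 0.062, -0.0]
ft_force: [-0.2, -0.3, -0.8]
grip_width: 0.999
grip_force: 0.0
```

```bash
python3 look.py w3 pot0 rack
python3 - <<'E'
import cv2,numpy as np
a=cv2.imread("pics/w2.png")[:300];b=cv2.imread("pics/w3.png")[:300]
cv2.imwrite("pics/w23.png",np.vstack([a,b]))
E
```

```text
[0.53431035 0.2220706  0.28965978]
pot0 [(0.96, [281.0, 209.0], 531), (0.9, [320.0, 285.0], 645), (0.63, [343.0, 177.0], 602), (0.59, [207.0, 208.0], 700), (0.56, [477.0, 139.0], 867), (0.54, [298.0, 162.0], 629)]
rack [(0.77, [313.0, 188.0], 12717)]
```

View pics/w23.png

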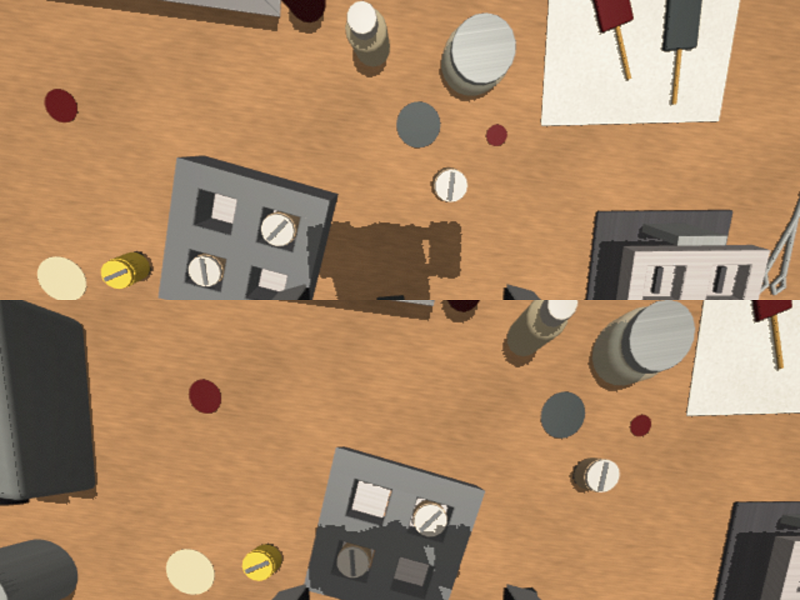

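In w2 (upper half) the white-capped pots are A (277,229) and B (205,269) in the rack and pot4 (450,185); yellow (120,272) is a look-alike. In w3 they are A (430,218), B (354,261) and pot4 (602,175), with yellow at (260,263). White cap on beige fits the description, so I'm now measuring caps and bars, and confirming in one enlarged crop.

```bash
cat > caps.py <<'E'
from h import *
def cap(s,px,r=20,thr=None):
    """cap centre px and bar end points near px (native pixels)"""
    g=s["pixels"].astype(int); x0,y0=int(px[0])-r,int(px[1])-r
    c=s["pixels"][y0:y0+2*r,x0:x0+2*r]; hsv=cv2.cvtColor(c,cv2.COLOR_RGB2HSV)
    yy,xx=np.mgrid[:2*r,:2*r]; near=np.hypot(yy-r,xx-r)<r*.9
    v=hsv[...,2].astype(int); sat=hsv[...,1]
    if thr is None:
        thr=.72*np.percentile(v[near&(sat<60)],85)
    m=((sat<60)&(v>thr)&near).astype(np.uint8)
    n,l,st,_=cv2.connectedComponentsWithStats(m); 
    m=np.isin(l,[i for i in range(1,n) if st[i,4]>25]).astype(np.uint8)
    pts=cv2.findNonZero(m); hull=cv2.convexHull(pts); e=cv2.fitEllipse(hull)
    full=np.zeros_like(m); cv2.ellipse(full,((e[0]),(e[1][0]*.85,e[1][1]*.85),e[2]),1,-1)
    b=np.argwhere((full>0)&(m==0))[:,::-1].astype(float); mu=b.mean(0); w=np.linalg.svd(b-mu,full_matrices=False)[2][0]
    o=np.array([x0,y0]); return np.array(e[0])+o,e[1],mu+o-8*w,mu+o+8*w,len(b)
E
python3 - <<'E'
from caps import *; import pickle
a=pickle.load(open("w2.pkl","rb"))["s"]; b=pickle.load(open("w3.pkl","rb"))["s"]
ims=[]
for n,p,q in [("A",(277,229),(430,218)),("B",(205,269),(354,261)),("pot4",(450,185),(602,175))]:
    ca=cap(a,np.array(p)/1.25); cb=cap(b,np.array(q)/1.25)
    P=tri([(a,ca[0]),(b,cb[0])])
    z={"pot4":.04}.get(n,.058)
    ya=[]
    for s,c in((a,ca),(b,cb)):
        d=atz(s,c[3],z)-atz(s,c[2],z); ya.append(np.degrees(np.arctan2(d[1],d[0]))%180)
        x,y=c[0].astype(int); im=s["pixels"][y-25:y+25,x-25:x+25,::-1].copy(); im=cv2.resize(im,(250,250),interpolation=2)
        o=np.array([x-25,y-25]); 
        cv2.line(im,*[tuple(int(v) for v in (e-o)*5) for e in c[2:4]],(0,0,255),1); cv2.circle(im,tuple(int(v) for v in (c[0]-o)*5),3,(255,0,0),-1); ims.append(im)
    print(n,ca[0].round(1),np.round(ca[1],1),cb[0].round(1),np.round(cb[1],1),"tri",P.round(4),"atz",atz(a,ca[0],z).round(4),atz(b,cb[0],z).round(4),"bar",np.round(ya,1),ca[4],cb[4])
cv2.imwrite("pics/crop.png",np.hstack([np.vstack(ims[i:i+2]) for i in(0,2,4)]))
# rack corners w2/w3 native
for n,p,q in [("TL",(181,158),(337,148)),("TR",(337,195),(483,188))]:
    print(n,tri([(a,np.array(p)/1.25),(b,np.array(q)/1.25)]).round(3))
E
```

```text
A [221.5 183.6] [24.3 26.4] [343.9 174.4] [21.6 33. ] tri [0.5331 0.1966 0.057 ] atz [0.5322 0.1962 0.058 ] [0.5344 0.1969 0.058 ] bar [141.9 131.6] 80 107
B [163.  216.7] [22.4 25.9] [282.1 209.4] [24.3 26. ] tri [0.4761 0.2735 0.0583] atz [0.4758 0.2737 0.058 ] [0.4761 0.2736 0.058 ] bar [8.7 9.3] 83 68
pot4 [360.4 148.1] [24.9 25.7] [482.  140.2] [23.7 26.9] tri [0.5999 0.018  0.0388] atz [0.6    0.0181 0.04  ] [0.5998 0.0186 0.04  ] bar [1.  0.3] 85 100
TL [0.593 0.302 0.047]
TR [0.571 0.14  0.026]
```

View pics/crop.png

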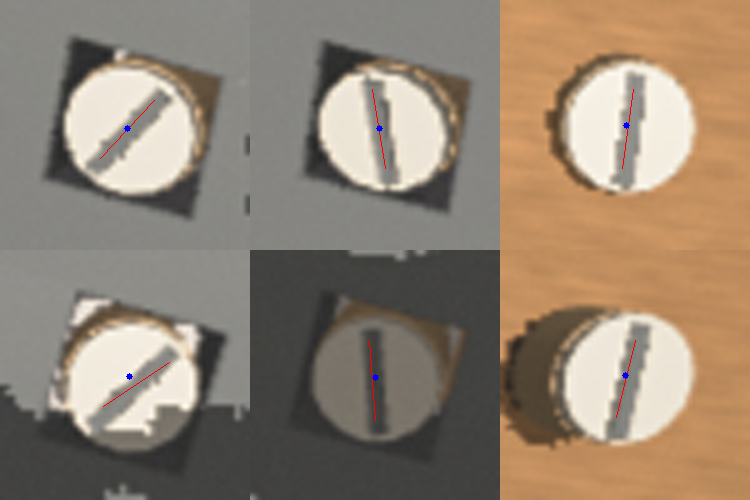

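The crop confirms three white-capped pots (A left, B middle, pot4 right). Cap heights came out at 57, 58 and 39 mm, as expected. Taking pot4 first.

Request:
{"name": "drive_tool", "arguments": {
  "moves": [
    {"offset": [4.0, 21.1, 6], "roll": 7},
    {"offset": [4.0, 21.1, 6], "roll": 7},
    {"offset": [4.0, 21.1, 6], "roll": 7},
    {"offset": [4.0, 21.1, 6], "roll": 7},
    {"offset": [4.0, 21.1, 6], "roll": 7}
  ]
}}

```text
time_s: 4.85
tool_pos: [0.6002, 0.0089, 0.2283]
ee_rot: [0.001, 1.0, -0.004, -0.001]
ft_force: [-0.6, -0.7, 0.5]
grip_width: 0.999
grip_force: 0.0
```

Request:
{"name": "drive_tool", "arguments": {
  "moves": [
    {"offset": [0, 0, 5], "roll": 0},
    {"offset": [0, 0, 10], "roll": 0},
    {"offset": [0, 0, 12], "roll": 0},
    {"offset": [0, 0, 12], "roll": 0},
    {"offset": [0, 0, 12], "roll": 0}
  ]
}}

```text
time_s: 5.35
tool_pos: [0.6005, 0.0154, 0.1105]
ee_rot: [0.0, 1.0, -0.001, 0.0]
ft_force: [0.2, -1.0, 0.0]
grip_width: 1.002
grip_force: 0.0
```

```bash
python3 look.py w4 pot0
python3 - <<'E'
from caps import *; import pickle
s=pickle.load(open("w4.pkl","rb"))["s"]; st=sense(); print(st["tool_pos"],st["ee_rot"],proj(s,(.6,.018,.04)))
try:
  c=cap(s,proj(s,(.6,.018,.04)),45); print(c[0],c[1],atz(s,c[0],.04), np.degrees(np.arctan2(*(atz(s,c[3],.04)-atz(s,c[2],.04))[[1,0]])))
except Exception as e: print(e)
E
```

```text
[0.60047408 0.01538034 0.11045053]
pot0 [(0.72, [324.0, 201.0], 1596), (0.54, [114.0, 276.0], 114)]
[0.60118759 0.01614548 0.11153889] [ 5.86240660e-05  9.99999099e-01 -3.67868792e-04  1.28971022e-03] [321.78619744 208.07239717]
[322.39256287 195.70772171] (13.934069633483887, 37.24671936035156) [0.61052385 0.01745956 0.04      ] -80.84179581326877
```

View pics/w4.png

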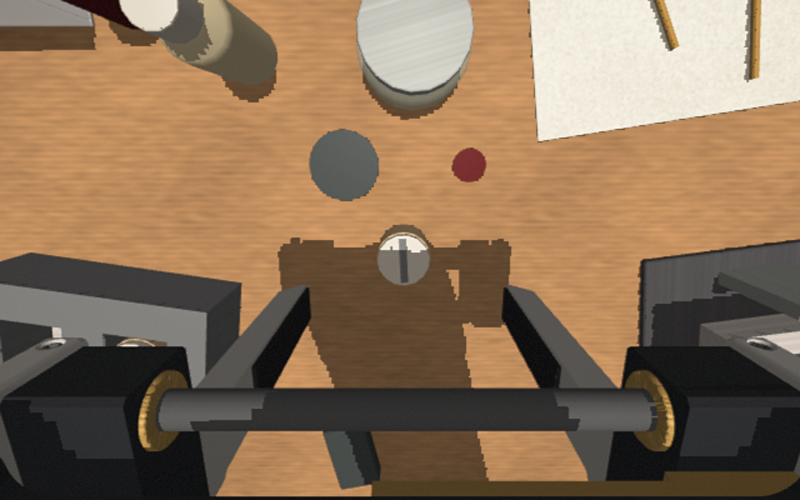

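The cap is at (403,259), where I predicted it. Descending and gripping.

Request:
{"name": "drive_tool", "arguments": {
  "moves": [
    {"offset": [0, -0.2, 4], "roll": 0},
    {"offset": [0, -0.2, 8], "roll": 0},
    {"offset": [0, -0.2, 9.1], "roll": 0},
    {"offset": [0, -0.2, 9.1], "roll": 0},
    {"offset": [0, -0.2, 9.1], "roll": 0}
  ]
}}

```text
time_s: 5.95
tool_pos: [0.6014, 0.019, 0.0206]
ee_rot: [-0.0, 1.0, 0.0, 0.001]
ft_force: [0.0, -0.3, 0.3]
grip_width: 1.0
grip_force: 0.0
```

Request:
{"name": "drive_tool", "arguments": {
  "gripper": 3.0,
  "moves": [
    {"offset": [0, 0, 0], "roll": 0},
    {"offset": [0, 0, 0], "roll": 0},
    {"offset": [0, 0, 0], "roll": 0},
    {"offset": [0, 0, 0], "roll": 0},
    {"offset": [0, 0, 0], "roll": 0}
  ]
}}

```text
time_s: 6.45
tool_pos: [0.6002, 0.0189, 0.0189]
ee_rot: [-0.0, 1.0, 0.0, 0.0]
ft_force: [0.4, 0.6, 0.2]
grip_width: 0.611
grip_force: 0.0
```

Request:
{"name": "drive_tool", "arguments": {
  "moves": [
    {"offset": [0, 0, 0], "roll": 0},
    {"offset": [0, 0, 0], "roll": 0},
    {"offset": [0, 0, 0], "roll": 0},
    {"offset": [0, 0, 0], "roll": 0},
    {"offset": [0, 0, 0], "roll": 0}
  ]
}}

```text
time_s: 6.95
tool_pos: [0.6, 0.0189, 0.0186]
ee_rot: [-0.0, 1.0, 0.0, -0.0]
ft_force: [-0.4, -0.5, -0.7]
grip_width: 0.376
grip_force: 30.0
```

Request:
{"name": "drive_tool", "arguments": {
  "moves": [
    {"offset": [0, 0, -5], "roll": 0},
    {"offset": [0, 0, -10], "roll": 0},
    {"offset": [0, 0, -16], "roll": 0},
    {"offset": [0, 0, -16], "roll": 0},
    {"offset": [0, 0, -16], "roll": 0}
  ]
}}

```text
time_s: 7.45
tool_pos: [0.6011, 0.0189, 0.1806]
ee_rot: [0.0, 1.0, 0.0, 0.002]
ft_force: [0.2, -0.3, -1.6]
grip_width: 0.376
grip_force: 30.0
```

Request:
{"name": "drive_tool", "arguments": {
  "moves": [
    {"offset": [-3, 15, 0], "roll": 0},
    {"offset": [-3, 15, 0], "roll": 0},
    {"offset": [-3, 15, 0], "roll": 0},
    {"offset": [-3, 15, 0], "roll": 0},
    {"offset": [-3, 15, 0], "roll": 0}
  ]
}}

```text
time_s: 7.95
tool_pos: [0.5689, -0.1325, 0.1767]
ee_rot: [-0.0, 1.0, -0.001, -0.001]
ft_force: [0.6, 0.8, -1.1]
grip_width: 0.376
grip_force: 30.0
```

Request:
{"name": "drive_tool", "arguments": {
  "moves": [
    {"offset": [-3.2, 15.5, 0], "roll": -7.2},
    {"offset": [-3.2, 15.5, 0], "roll": -7.2},
    {"offset": [-3.2, 15.5, 0], "roll": -7.2},
    {"offset": [-3.2, 15.5, 0], "roll": -7.2},
    {"offset": [-3.2, 15.5, 0], "roll": -7.2}
  ]
}}

```text
time_s: 8.45
tool_pos: [0.5378, -0.2863, 0.1773]
ee_rot: [-0.001, 0.998, 0.062, -0.001]
ft_force: [-0.1, 0.4, -0.4]
grip_width: 0.377
grip_force: 30.0
```

```bash
python3 look.py w5; python3 -c "
from h import *
s=sense();print(s['tool_pos'],s['ee_rot'],s['ft_force'])"
```

```text
[ 0.5377525  -0.28631612  0.17725249]
[ 0.53846813 -0.28444713  0.17753333] [-7.51714923e-04  9.97984164e-01  6.34570279e-02 -4.98516001e-04] [-0.43926152  0.09290145 -0.8957725 ]
```

View pics/w5.png

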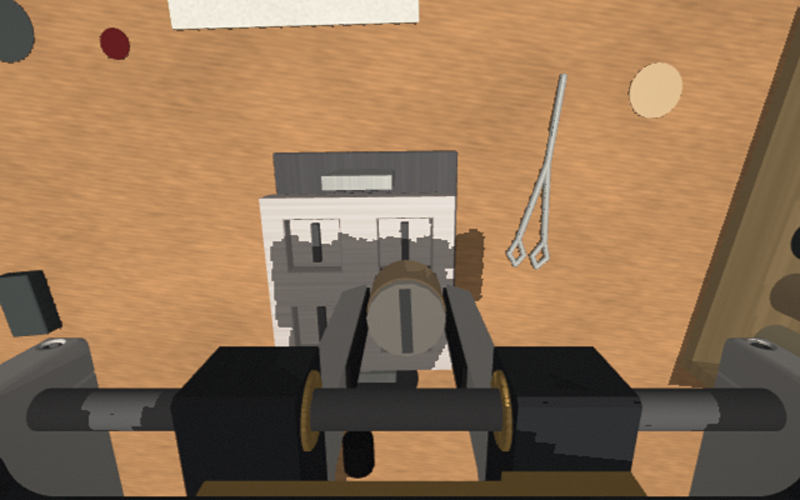

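The view shows the pot held over socket3, with its far edge at (377–432,219) and the socket2 square at (284–341, 219–271). Overlaying the fitted model on an enlarged crop to check.

```bash
cat > ov.py <<'E'
from fitc import *
def overlay(s,p,box,k,name):
    im=cv2.resize(s["pixels"][box[1]:box[3],box[0]:box[2],::-1].copy(),None,fx=k,fy=k,interpolation=cv2.INTER_CUBIC); m=model(p)
    def L(q,c): cv2.polylines(im,[np.int32([[((proj(s,m(a))+.5-np.array(box[:2]))*k)] for a in q])],True,c,1)
    sq=lambda x,y,a,b,z:[(x-a,y-b,z),(x+a,y-b,z),(x+a,y+b,z),(x-a,y+b,z)]
    L(sq(0,0,.07,.07,.011),(0,0,255))
    for x in(-.034,.034):
        for y in(-.034,.034): L(sq(x,y,.02,.02,.011),(0,255,0)); L(sq(x,y,.015,.003,.002),(255,0,0))
    cv2.imwrite("pics/"+name+".png",im)
E
python3 - <<'E'
from ov import *; import pickle
s=pickle.load(open("w5.pkl","rb"))["s"]
overlay(s,(.4998,-.2571,.136,0),(200,145,375,245),4.5,"ov1")
E
```

```text
(no output)
```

View pics/ov1.png

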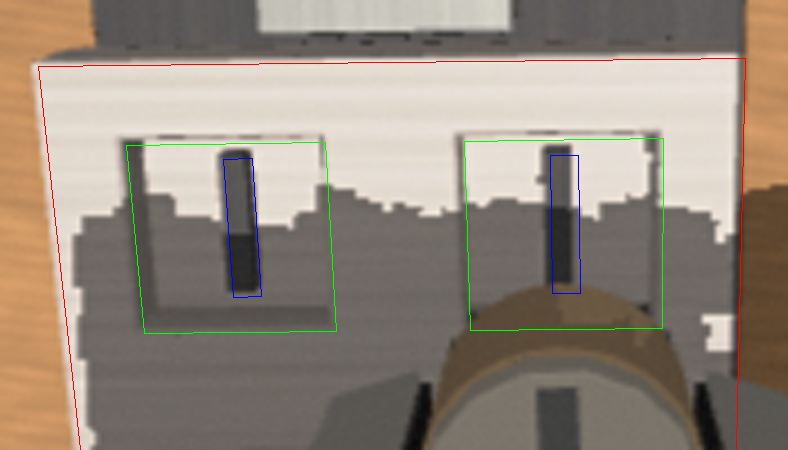

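Run:
```python
from ov import *; import pickle
s=pickle.load(open("w5.pkl","rb"))["s"]
st=sense(); tp=np.array(st["tool_pos"]); print(tp)
for t in (tp,np.array([.53775,-.28632,.17725])):
    c=t+np.array([0,0,.0214]); print(proj(s,c), atz(s,(325.2,252.4),c[2])-c)
k=4.5;N=lambda a:np.array(a)/k+np.array([200,145])-.5
o=[(s,q,N(p)) for q,p in [((.07,.07,.011),(35,63)),((.07,-.07,.011),(740,53)),((.054,.054,.011),(122,138)),((.054,.014,.011),(323,136)),((.054,-.014,.011),(458,133)),((.054,-.054,.011),(660,132)),
 ((.049,.034,.002),(235,150)),((.019,.034,.002),(244,292)),((.049,-.034,.002),(557,146)),((.019,-.034,.002),(559,284))]]
p,r=fit(o); print(p.round(4),r.round(1).tolist())
def fit3(o):
    f=lambda v:np.concatenate([proj(a,model([*v,0])(q))-px for a,q,px in o]); return least_squares(f,(.5,-.257,.136)).x
print(fit3(o).round(4))
```

```text
[ 0.53846813 -0.28444713  0.17753333]
[322.1047693  255.24833502] [ 1.86993487e-03 -1.45285427e-03 -2.77555756e-17]
[325.37515232 256.61955648] [2.45732384e-03 4.03526453e-04 2.77555756e-17]
[ 0.5012 -0.2562  0.1398 -0.0116] [[-0.3, -0.6], [0.1, -0.6], [-0.1, 0.1], [-0.7, -0.0], [0.3, 0.2], [-0.2, -0.1], [-0.4, 0.5], [0.0, -0.4], [0.7, 0.5], [0.7, 0.6]]
[ 0.5011 -0.2561  0.138 ]
```

Request:
{"name": "drive_tool", "arguments": {
  "moves": [
    {"offset": [-0.1, 0.1, 3], "roll": 0},
    {"offset": [-0.1, 0.1, 6], "roll": 0},
    {"offset": [-0.1, 0.1, 6.7], "roll": 0},
    {"offset": [-0.1, 0.1, 6.7], "roll": 0},
    {"offset": [-0.1, 0.1, 6.7], "roll": 0}
  ]
}}

```text
time_s: 9.0
tool_pos: [0.5384, -0.2863, 0.1128]
ee_rot: [0.0, 0.998, 0.064, 0.001]
ft_force: [0.1, -0.9, -1.2]
grip_width: 0.374
grip_force: 30.0
```

Request:
{"name": "drive_tool", "arguments": {
  "moves": [
    {"offset": [0, 0, 0], "roll": 0},
    {"offset": [0, 0, 0], "roll": 0},
    {"offset": [0, 0, 0], "roll": 0}
  ]
}}

```text
time_s: 9.3
tool_pos: [0.5376, -0.2874, 0.1124]
ee_rot: [0.0, 0.998, 0.063, 0.0]
ft_force: [-0.2, 0.3, -0.6]
grip_width: 0.373
grip_force: 30.0
```

```bash
python3 look.py w6
python3 - <<'E'
from ov import *; import pickle
s=pickle.load(open("w6.pkl","rb"))["s"];st=sense();print(st['tool_pos'],st['ee_rot'],st['ft_force'])
print(proj(s,st['tool_pos']+np.array([0,0,.0214])))
overlay(s,(.5011,-.2561,.138,0),(175,145,375,275),4,"ov2")
E
```

```text
[ 0.53764015 -0.28736697  0.11239813]
[ 0.53754249 -0.28737251  0.11221104] [1.77484178e-04 9.98019316e-01 6.29069633e-02 3.57183739e-04] [-0.17103113 -0.23176788 -0.39597112]
[325.34478066 256.52768901]
```

View pics/ov2.png

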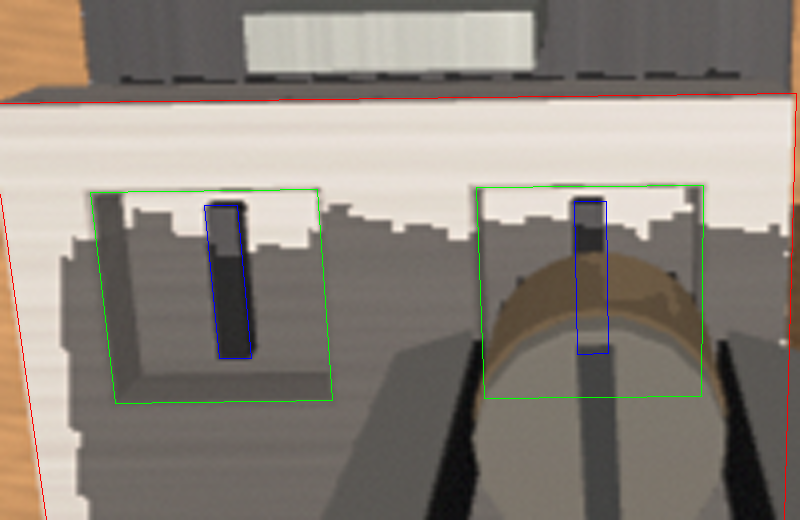

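The model now overlays well, and the cap bar is parallel to the key bar. Lowering with a small correction.

Request:
{"name": "drive_tool", "arguments": {
  "moves": [
    {"offset": [0.1, -0.2, 0], "roll": 0},
    {"offset": [0.1, -0.2, 0], "roll": 0},
    {"offset": [0.1, -0.2, 1.0], "roll": 0},
    {"offset": [0.1, -0.2, 1.5], "roll": 0},
    {"offset": [0.1, -0.2, 1.5], "roll": 0}
  ]
}}

```text
time_s: 9.85
tool_pos: [0.5373, -0.2848, 0.0953]
ee_rot: [-0.001, 0.998, 0.063, -0.001]
ft_force: [0.2, -1.0, -1.4]
grip_width: 0.376
grip_force: 30.0
```

Request:
{"name": "drive_tool", "arguments": {
  "moves": [
    {"offset": [0, 0, 0.2], "roll": 0},
    {"offset": [0, 0, 0.4], "roll": 0},
    {"offset": [0, 0, 0.6], "roll": 0},
    {"offset": [0, 0, 0.8], "roll": 0},
    {"offset": [0, 0, 0.8], "roll": 0}
  ]
}}

```text
time_s: 10.35
tool_pos: [0.5379, -0.2851, 0.0884]
ee_rot: [-0.0, 0.998, 0.063, -0.0]
ft_force: [-1.0, -0.3, -1.1]
grip_width: 0.374
grip_force: 30.0
```

Request:
{"name": "drive_tool", "arguments": {
  "moves": [
    {"offset": [0, 0, 0.2], "roll": 0},
    {"offset": [0, 0, 0.4], "roll": 0},
    {"offset": [0, 0, 0.5], "roll": 0},
    {"offset": [0, 0, 0.5], "roll": 0}
  ]
}}

```text
time_s: 10.75
tool_pos: [0.538, -0.2851, 0.0835]
ee_rot: [-0.0, 0.998, 0.063, -0.0]
ft_force: [-0.1, -0.2, 0.4]
grip_width: 0.376
grip_force: 30.0
```

Request:
{"name": "drive_tool", "arguments": {
  "moves": [
    {"offset": [0, 0, 0.1], "roll": 0},
    {"offset": [0, 0, 0.2], "roll": 0},
    {"offset": [0, 0, 0.3], "roll": 0},
    {"offset": [0, 0, 0.3], "roll": 0}
  ]
}}

```text
time_s: 11.15
tool_pos: [0.538, -0.2851, 0.0805]
ee_rot: [-0.0, 0.998, 0.063, -0.0]
ft_force: [0.1, -0.6, -0.1]
grip_width: 0.375
grip_force: 30.0
```

Request:
{"name": "drive_tool", "arguments": {
  "gripper": 5.5,
  "moves": [
    {"offset": [0, 0, 0.1], "roll": 0},
    {"offset": [0, 0, 0.1], "roll": 0},
    {"offset": [0, 0, 0.1], "roll": 0},
    {"offset": [0, 0, 0.1], "roll": 0},
    {"offset": [0, 0, 0.1], "roll": 0}
  ]
}}

```text
time_s: 11.65
tool_pos: [0.5381, -0.2852, 0.0797]
ee_rot: [0.0, 0.998, 0.063, 0.0]
ft_force: [-0.1, -0.2, -0.3]
grip_width: 0.585
grip_force: 0.0
```

Request:
{"name": "drive_tool", "arguments": {
  "moves": [
    {"offset": [0, 0, -1.5], "roll": 0},
    {"offset": [0, 0, -5], "roll": 0},
    {"offset": [0, 0, -9], "roll": 0},
    {"offset": [0, 0, -9], "roll": 0},
    {"offset": [0, 0, -9], "roll": 0}
  ]
}}

```text
time_s: 12.15
tool_pos: [0.5387, -0.2854, 0.1716]
ee_rot: [0.001, 0.998, 0.063, 0.001]
ft_force: [-0.7, 0.3, -0.6]
grip_width: 0.586
grip_force: 0.0
```

```bash
python3 look.py w7
python3 - <<'E'
from ov import *; import pickle
s=pickle.load(open("w7.pkl","rb"))["s"]
m=model((.5011,-.2561,.138,0)); print(proj(s,m((.034,-.034,.036))),proj(s,m((.034,-.034,.042))),proj(s,m((.052,-.034,.036))))
E
```

```text
[ 0.53867518 -0.28543837  0.17155891]
[324.72670021 206.38472967] [324.73907713 208.49212128] [324.45095978 185.10219399]
```

View pics/w7.png

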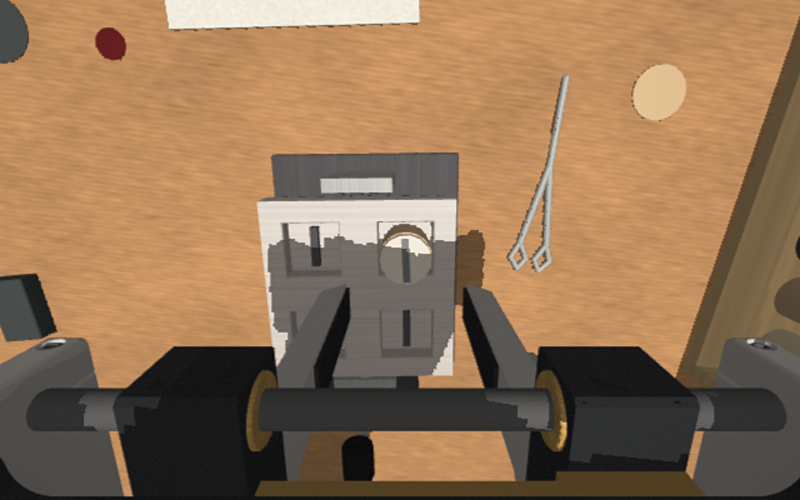

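pot4 is seated: cap centre at (405,257), against a prediction of (406,258). Now to the rack, gripper shut, to press pot A.

Request:
{"name": "drive_tool", "arguments": {
  "gripper": 0,
  "moves": [
    {"offset": [1.85, -15.9, 0], "roll": 0},
    {"offset": [1.85, -15.9, 0], "roll": 0},
    {"offset": [1.85, -15.9, 0], "roll": 0},
    {"offset": [1.85, -15.9, 0], "roll": 0},
    {"offset": [1.85, -15.9, 0], "roll": 0}
  ]
}}

```text
time_s: 12.7
tool_pos: [0.5361, -0.123, 0.1692]
ee_rot: [-0.0, 0.998, 0.065, -0.0]
ft_force: [1.3, -0.6, 0.3]
grip_width: 0.197
grip_force: 0.0
```

Request:
{"name": "drive_tool", "arguments": {
  "moves": [
    {"offset": [1.85, -15.9, 0], "roll": 0},
    {"offset": [1.85, -15.9, 0], "roll": 0},
    {"offset": [1.85, -15.9, 0], "roll": 0},
    {"offset": [1.85, -15.9, 0], "roll": 0},
    {"offset": [1.85, -15.9, 0], "roll": 0}
  ]
}}

```text
time_s: 13.2
tool_pos: [0.5349, 0.0353, 0.1692]
ee_rot: [-0.0, 0.998, 0.064, -0.0]
ft_force: [-0.2, -1.1, -0.8]
grip_width: 0.003
grip_force: 0.0
```

Request:
{"name": "drive_tool", "arguments": {
  "moves": [
    {"offset": [1.85, -15.9, 0], "roll": 0},
    {"offset": [1.85, -15.9, 0], "roll": 0},
    {"offset": [1.85, -15.9, 0], "roll": 0},
    {"offset": [1.85, -15.9, 0], "roll": 0},
    {"offset": [1.85, -15.9, 0], "roll": 0}
  ]
}}

```text
time_s: 13.7
tool_pos: [0.5337, 0.1945, 0.1691]
ee_rot: [0.0, 0.998, 0.063, -0.0]
ft_force: [0.5, -1.4, -0.1]
grip_width: 0.002
grip_force: 0.0
```

Request:
{"name": "drive_tool", "arguments": {
  "moves": [
    {"offset": [0, 0, 4], "roll": 0},
    {"offset": [0, 0, 8], "roll": 0},
    {"offset": [0, 0, 9.5], "roll": 0},
    {"offset": [0, 0, 9.5], "roll": 0},
    {"offset": [0, 0, 9.5], "roll": 0}
  ]
}}

```text
time_s: 14.2
tool_pos: [0.5341, 0.194, 0.0758]
ee_rot: [0.0, 0.998, 0.062, 0.0]
ft_force: [-0.2, 0.0, 0.1]
grip_width: 0.007
grip_force: 0.0
```

Request:
{"name": "drive_tool", "arguments": {
  "moves": [
    {"offset": [0, -0.2, 1.0], "roll": 0},
    {"offset": [0, -0.2, 1.7], "roll": 0},
    {"offset": [0, -0.2, 2.0], "roll": 0},
    {"offset": [0, -0.2, 2.2], "roll": 0},
    {"offset": [0, -0.2, 2.2], "roll": 0}
  ]
}}

```text
time_s: 14.7
tool_pos: [0.5337, 0.1974, 0.0533]
ee_rot: [-0.0, 0.998, 0.063, 0.001]
ft_force: [0.7, 0.1, 4.9]
grip_width: 0.002
grip_force: 2.8
```

Request:
{"name": "drive_tool", "arguments": {
  "moves": [
    {"offset": [0, 0, 0.1], "roll": 0},
    {"offset": [0, 0, 0.1], "roll": 0}
  ]
}}

```text
time_s: 14.9
tool_pos: [0.534, 0.1975, 0.053]
ee_rot: [-0.0, 0.998, 0.063, 0.001]
ft_force: [-3.0, -0.8, 17.9]
grip_width: 0.003
grip_force: 8.9
```

Request:
{"name": "drive_tool", "arguments": {
  "moves": [
    {"offset": [0, 0, -1], "roll": 0},
    {"offset": [0, 0, -2.5], "roll": 0},
    {"offset": [0, 0, -6], "roll": 0},
    {"offset": [0, 0, -8], "roll": 0},
    {"offset": [0, 0, -8], "roll": 0}
  ]
}}

```text
time_s: 15.4
tool_pos: [0.5344, 0.1978, 0.1354]
ee_rot: [-0.001, 0.998, 0.063, 0.002]
ft_force: [-0.7, 0.0, -0.7]
grip_width: 0.003
grip_force: 0.0
```

Request:
{"name": "drive_tool", "arguments": {
  "moves": [
    {"offset": [-4.8, -8.3, 0], "roll": 0},
    {"offset": [-4.8, -8.3, 0], "roll": 0},
    {"offset": [-4.8, -8.3, 0], "roll": 0},
    {"offset": [-4.8, -8.3, 4], "roll": 0},
    {"offset": [-4.8, -8.3, 5.5], "roll": 0}
  ]
}}

```text
time_s: 15.9
tool_pos: [0.4737, 0.2725, 0.0745]
ee_rot: [0.001, 0.998, 0.063, -0.001]
ft_force: [0.3, -0.8, -0.4]
grip_width: 0.005
grip_force: 0.0
```

Request:
{"name": "drive_tool", "arguments": {
  "moves": [
    {"offset": [0, 0, 0], "roll": 0},
    {"offset": [0, 0, 0], "roll": 0}
  ]
}}

```text
time_s: 16.1
tool_pos: [0.475, 0.2732, 0.0771]
ee_rot: [0.0, 0.998, 0.063, -0.0]
ft_force: [-0.1, 0.7, -0.2]
grip_width: 0.002
grip_force: 0.0
```

Then press B and rise.

Request:
{"name": "drive_tool", "arguments": {
  "moves": [
    {"offset": [0, 0, 1.0], "roll": 0},
    {"offset": [0, 0, 1.9], "roll": 0},
    {"offset": [0, 0, 2.2], "roll": 0},
    {"offset": [0, 0, 2.4], "roll": 0},
    {"offset": [0, 0, 2.4], "roll": 0}
  ]
}}

```text
time_s: 16.6
tool_pos: [0.4755, 0.2736, 0.0532]
ee_rot: [-0.0, 0.998, 0.063, 0.001]
ft_force: [0.3, -1.6, 7.3]
grip_width: 0.007
grip_force: 4.1
```

Request:
{"name": "drive_tool", "arguments": {
  "moves": [
    {"offset": [0, 0, 0.05], "roll": 0},
    {"offset": [0, 0, 0.05], "roll": 0}
  ]
}}

```text
time_s: 16.8
tool_pos: [0.4756, 0.2736, 0.0531]
ee_rot: [-0.0, 0.998, 0.063, 0.001]
ft_force: [-1.1, -3.0, 15.0]
grip_width: 0.003
grip_force: 7.2
```

Request:
{"name": "drive_tool", "arguments": {
  "gripper": 5.5,
  "moves": [
    {"offset": [0, 0, -1], "roll": 0},
    {"offset": [0, 0, -2.5], "roll": 0},
    {"offset": [0, 0, -6], "roll": 0},
    {"offset": [0, 0, -10], "roll": 0},
    {"offset": [0, 0, -12], "roll": 0}
  ]
}}

```text
time_s: 17.3
tool_pos: [0.4755, 0.2742, 0.1763]
ee_rot: [-0.001, 0.998, 0.063, 0.002]
ft_force: [-0.1, -0.4, -1.2]
grip_width: 0.393
grip_force: 0.0
```

Request:
{"name": "drive_tool", "arguments": {
  "gripper": 5.5,
  "moves": [
    {"offset": [3, 5, -3], "roll": 0},
    {"offset": [3, 5, -3], "roll": 0},
    {"offset": [3, 5, -3], "roll": 0},
    {"offset": [3, 5, -3], "roll": 0},
    {"offset": [3, 5, -3], "roll": 0}
  ]
}}

```text
time_s: 17.8
tool_pos: [0.5099, 0.2283, 0.2018]
ee_rot: [-0.0, 0.998, 0.064, -0.0]
ft_force: [-0.5, 0.4, -0.1]
grip_width: 0.586
grip_force: 0.0
```

```bash
python3 look.py w8 pot0
python3 - <<'E'
from ov import *; import pickle
s=pickle.load(open("w8.pkl","rb"))["s"]; print(sense()["tool_pos"])
for p in [(.533,.1965),(.476,.2735)]: print(proj(s,(*p,.082)),proj(s,(*p,.058)))
E
```

```text
[0.50992787 0.22826405 0.20181164]
pot0 [(0.77, [280.0, 214.0], 1052), (0.75, [323.0, 303.0], 667), (0.69, [359.0, 173.0], 1138), (0.65, [188.0, 212.0], 1068), (0.18, [564.0, 14.0], 2401)]
[0.51003302 0.22826708 0.20172897]
[361.0710597  173.65438937] [358.48836244 169.30924796]
[275.8176012  219.89782551] [279.16952103 212.54282396]
```

View pics/w8.png

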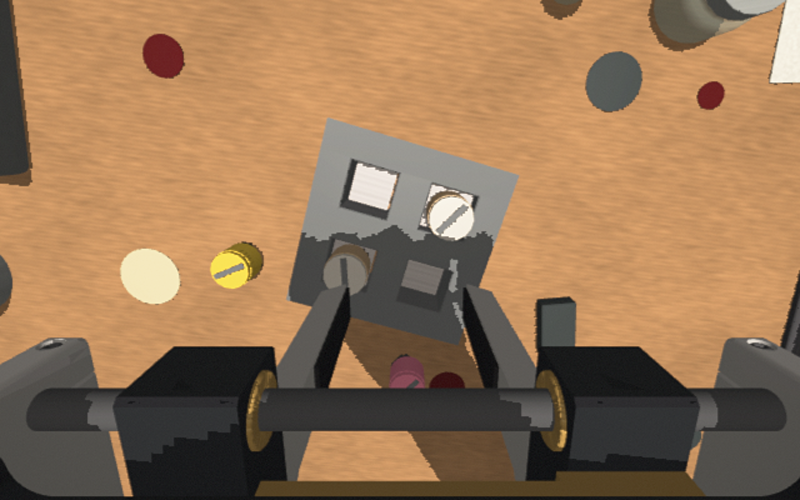

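Both rack pots popped up: A's cap is at (452,216), B's at (345,271). Measuring the bar angles and centres.

Run:
```python
from caps import *; import pickle
s=pickle.load(open("w8.pkl","rb"))["s"]
for n,p in [("A",(361.6,172.8)),("B",(276,217))]:
    for r in (21,23):
        c=cap(s,p,r); d=atz(s,c[3],.082)-atz(s,c[2],.082)
        print(n,c[0].round(1),np.round(c[1],1),atz(s,c[0],.082).round(4),np.degrees(np.arctan2(d[1],d[0]))%180,c[4])
for q in [((440,229),(466,205)),((344,257),(346,284))]:
    a,b=[atz(s,np.array(x)/1.25,.082) for x in q]; d=b-a; print(np.degrees(np.arctan2(d[1],d[0]))%180)
```

```text
A [361.6 173. ] [34.2 37.9] [0.5337 0.1961 0.082 ] 141.56886836095197 164
A [362.  173.2] [34.3 40.7] [0.5336 0.1957 0.082 ] 145.27455332627602 186
B [275.8 219.4] [32.5 35.9] [0.4765 0.2735 0.082 ] 7.276544216693026 136
B [275.5 220.1] [34.2 36.1] [0.4758 0.2738 0.082 ] 5.299440412162909 153
141.25219319325402
8.984850887771842
```

Request:
{"name": "drive_tool", "arguments": {
  "moves": [
    {"offset": [-2.8, -4.9, 0], "roll": 0},
    {"offset": [-2.8, -4.9, 4], "roll": 0},
    {"offset": [-2.8, -4.9, 8], "roll": 0},
    {"offset": [-2.8, -4.9, 8], "roll": 0},
    {"offset": [-2.8, -4.9, 8], "roll": 0}
  ]
}}

```text
time_s: 18.4
tool_pos: [0.4765, 0.2729, 0.1225]
ee_rot: [0.0, 0.998, 0.063, -0.001]
ft_force: [0.7, 1.6, 1.9]
grip_width: 0.585
grip_force: 0.0
```

Request:
{"name": "drive_tool", "arguments": {
  "moves": [
    {"offset": [0, 0, 2], "roll": 0},
    {"offset": [0, 0, 4], "roll": 0},
    {"offset": [0, 0, 6], "roll": 0},
    {"offset": [0, 0, 6], "roll": 0},
    {"offset": [0, 0, 6], "roll": 0}
  ]
}}

```text
time_s: 18.9
tool_pos: [0.4779, 0.2731, 0.064]
ee_rot: [-0.0, 0.998, 0.063, 0.001]
ft_force: [-0.2, -0.4, -0.6]
grip_width: 0.585
grip_force: 0.0
```

Request:
{"name": "drive_tool", "arguments": {
  "gripper": 3.0,
  "moves": [
    {"offset": [0, 0, 0], "roll": 0},
    {"offset": [0, 0, 0], "roll": 0},
    {"offset": [0, 0, 0], "roll": 0},
    {"offset": [0, 0, 0], "roll": 0},
    {"offset": [0, 0, 0], "roll": 0}
  ]
}}

```text
time_s: 19.4
tool_pos: [0.4772, 0.2727, 0.0625]
ee_rot: [-0.0, 0.998, 0.063, 0.0]
ft_force: [0.5, 0.7, 0.8]
grip_width: 0.377
grip_force: 30.0
```

Request:
{"name": "drive_tool", "arguments": {
  "moves": [
    {"offset": [0, 0, -4], "roll": 0},
    {"offset": [0, 0, -9], "roll": 0},
    {"offset": [0, 0, -13], "roll": 0},
    {"offset": [0, 0, -13], "roll": 0}
  ]
}}

```text
time_s: 19.8
tool_pos: [0.4789, 0.2742, 0.1973]
ee_rot: [-0.001, 0.998, 0.063, 0.003]
ft_force: [-0.0, 0.7, -1.2]
grip_width: 0.376
grip_force: 30.0
```

Request:
{"name": "drive_tool", "arguments": {
  "moves": [
    {"offset": [-0.3, 16.4, 0], "roll": 0},
    {"offset": [-0.3, 16.4, 0], "roll": 0},
    {"offset": [-0.3, 16.4, 0], "roll": 0},
    {"offset": [-0.3, 16.4, 0], "roll": 0},
    {"offset": [-0.3, 16.4, 0], "roll": 0}
  ]
}}

```text
time_s: 20.3
tool_pos: [0.4945, 0.1066, 0.1915]
ee_rot: [0.0, 0.998, 0.061, -0.0]
ft_force: [-0.4, 0.3, -1.4]
grip_width: 0.376
grip_force: 30.0
```

Request:
{"name": "drive_tool", "arguments": {
  "moves": [
    {"offset": [-0.3, 16.4, 0], "roll": 0},
    {"offset": [-0.3, 16.4, 0], "roll": 0},
    {"offset": [-0.3, 16.4, 0], "roll": 0},
    {"offset": [-0.3, 16.4, 0], "roll": 0},
    {"offset": [-0.3, 16.4, 0], "roll": 0}
  ]
}}

```text
time_s: 20.8
tool_pos: [0.5122, -0.0548, 0.1916]
ee_rot: [-0.0, 0.998, 0.062, -0.0]
ft_force: [0.1, 0.2, -1.5]
grip_width: 0.375
grip_force: 30.0
```

Request:
{"name": "drive_tool", "arguments": {
  "moves": [
    {"offset": [-0.3, 16.4, 2], "roll": 0.8},
    {"offset": [-0.3, 16.4, 2], "roll": 0.8},
    {"offset": [-0.3, 16.4, 4], "roll": 0.8},
    {"offset": [-0.3, 16.4, 7], "roll": 0.8},
    {"offset": [-0.3, 16.4, 7.5], "roll": 0.8}
  ]
}}

```text
time_s: 21.3
tool_pos: [0.5282, -0.2166, 0.113]
ee_rot: [-0.001, 0.998, 0.055, -0.002]
ft_force: [0.4, 0.6, -0.7]
grip_width: 0.376
grip_force: 30.0
```

Request:
{"name": "drive_tool", "arguments": {
  "moves": [
    {"offset": [0, 0, 0], "roll": 0},
    {"offset": [0, 0, 0], "roll": 0},
    {"offset": [0, 0, 0], "roll": 0}
  ]
}}

```text
time_s: 21.6
tool_pos: [0.5311, -0.215, 0.1186]
ee_rot: [0.0, 0.998, 0.057, 0.001]
ft_force: [0.6, 0.5, -0.8]
grip_width: 0.374
grip_force: 30.0
```

```bash
cat > held.py <<'E'
from caps import *
import sys
from ov import model
P=(.5011,-.2561,.138,0)
h=float(sys.argv[1])   # cap height above TCP
s=snapshot("wrist"); save(s,sys.argv[3],None,1.25); st=sense(); tp=np.array(st["tool_pos"]); q=st["ee_rot"]; M=rot(q)
yaw=np.degrees(np.arctan2(M[1,0],M[0,0])); print("tcp",tp.round(4),"yaw",yaw.round(2),"F",st["ft_force"].round(1))
z=tp[2]+h; p0=proj(s,(tp[0],tp[1],z)); 
for r in (38,40):
    c=cap(s,p0,r); d=atz(s,c[3],z)-atz(s,c[2],z)
    print("cap",c[0].round(1),np.round(c[1],1),"pred",p0.round(1),"pot-tcp",(atz(s,c[0],z)-tp)[:2].round(4),"bar",(np.degrees(np.arctan2(d[1],d[0]))%180).round(1))
k=int(sys.argv[2]); so=[(-.034,.034,-.004),(-.034,-.034,-.004),(.034,.034,-.004),(.034,-.034,-.004)][k]
t=model(P)(so); D=M.T@(t-tp); print("socket",t.round(4),"tcp->socket in tool cm",(D*100).round(2))
E
python3 held.py .0195 2 w9
```

```text
tcp [ 0.5309 -0.2154  0.1185] yaw 6.53 F [-1.  -0.1 -0.3]
cap [325.3 257.3] [63.4 65.7] pred [326.1 255.3] pot-tcp [-0.0013  0.0003] bar 9.4
cap [325.2 258.4] [65. 67.] pred [326.1 255.3] pot-tcp [-0.0019  0.0003] bar 10.0
socket [ 0.5301 -0.2177  0.06  ] tcp->socket in tool cm [-0.12  0.22  5.85]
```

Request:
{"name": "drive_tool", "arguments": {
  "moves": [
    {"offset": [0, 0.25, 0], "roll": 0.8},
    {"offset": [0, 0.25, 0], "roll": 0.8},
    {"offset": [0, 0.25, 1], "roll": 0.8},
    {"offset": [0, 0.25, 1.8], "roll": 0.8},
    {"offset": [0, 0.25, 1.8], "roll": 0.8}
  ]
}}

```text
time_s: 22.15
tool_pos: [0.5292, -0.2188, 0.0975]
ee_rot: [-0.0, 0.999, 0.049, -0.001]
ft_force: [-0.1, -0.3, -1.3]
grip_width: 0.375
grip_force: 30.0
```

Request:
{"name": "drive_tool", "arguments": {
  "moves": [
    {"offset": [0, 0, 0.3], "roll": 0},
    {"offset": [0, 0, 0.6], "roll": 0},
    {"offset": [0, 0, 0.8], "roll": 0},
    {"offset": [0, 0, 1.0], "roll": 0},
    {"offset": [0, 0, 1.0], "roll": 0}
  ]
}}

```text
time_s: 22.65
tool_pos: [0.5301, -0.2191, 0.0889]
ee_rot: [-0.0, 0.999, 0.049, -0.0]
ft_force: [-0.4, 0.5, -1.3]
grip_width: 0.379
grip_force: 30.0
```

Request:
{"name": "drive_tool", "arguments": {
  "moves": [
    {"offset": [0, 0, 0.1], "roll": 0},
    {"offset": [0, 0, 0.2], "roll": 0},
    {"offset": [0, 0, 0.3], "roll": 0},
    {"offset": [0, 0, 0.4], "roll": 0},
    {"offset": [0, 0, 0.4], "roll": 0}
  ]
}}

```text
time_s: 23.15
tool_pos: [0.5301, -0.2191, 0.085]
ee_rot: [-0.0, 0.999, 0.049, -0.0]
ft_force: [0.3, -0.7, -0.8]
grip_width: 0.375
grip_force: 30.0
```

Request:
{"name": "drive_tool", "arguments": {
  "moves": [
    {"offset": [0.1, -0.1, 0.1], "roll": 0},
    {"offset": [0.1, -0.1, 0.2], "roll": 0},
    {"offset": [0.1, -0.1, 0.35], "roll": 0},
    {"offset": [0.1, -0.1, 0.35], "roll": 0}
  ]
}}

```text
time_s: 23.55
tool_pos: [0.5313, -0.2179, 0.0818]
ee_rot: [-0.0, 0.999, 0.049, 0.0]
ft_force: [0.1, 1.0, 1.5]
grip_width: 0.372
grip_force: 30.0
```

Request:
{"name": "drive_tool", "arguments": {
  "gripper": 5.5,
  "moves": [
    {"offset": [0, 0, 0], "roll": 0},
    {"offset": [0, 0, 0], "roll": 0},
    {"offset": [0, 0, 0], "roll": 0},
    {"offset": [0, 0, 0], "roll": 0},
    {"offset": [0, 0, 0], "roll": 0}
  ]
}}

```text
time_s: 24.05
tool_pos: [0.531, -0.218, 0.0816]
ee_rot: [-0.0, 0.999, 0.049, -0.0]
ft_force: [-0.0, 0.5, -0.7]
grip_width: 0.584
grip_force: 0.0
```

Request:
{"name": "drive_tool", "arguments": {
  "moves": [
    {"offset": [0, 0, -1.5], "roll": 0},
    {"offset": [0, 0, -5], "roll": 0},
    {"offset": [0, 0, -9], "roll": 0},
    {"offset": [0, 0, -9], "roll": 0},
    {"offset": [0, 0, -9], "roll": 0}
  ]
}}

```text
time_s: 24.55
tool_pos: [0.5317, -0.2182, 0.1735]
ee_rot: [0.001, 0.999, 0.049, 0.001]
ft_force: [0.7, -0.3, -0.6]
grip_width: 0.586
grip_force: 0.0
```

```bash
cat > seat.py <<'E'
from caps import *
import sys
from ov import model
P=(.5011,-.2561,.138,0); m=model(P)
s=snapshot("wrist"); save(s,sys.argv[1],None,1.25); print(sense()["tool_pos"].round(4))
for k in sys.argv[2:]:
    so=np.array([(-.034,.034,-.004),(-.034,-.034,-.004),(.034,.034,-.004),(.034,-.034,-.004)][int(k)])
    a=proj(s,m(so+[0,0,.04])); b=proj(s,m(so+[0,0,.046])); c=cap(s,a,26); d=atz(s,c[3],.1)-atz(s,c[2],.1)
    print(k,"seen",c[0].round(1),np.round(c[1],1),"seated",a.round(1),"on bar",b.round(1),"bar",(np.degrees(np.arctan2(d[1],d[0]))%180).round(1))
E
python3 seat.py w10 2 3
```

```text
[ 0.531  -0.2181  0.1723]
2 seen [325.  196.8] [16.2 36.6] seated [324.2 208.4] on bar [324.2 210.6] bar 68.1
3 seen [406.3 207.3] [40.9 46.6] seated [405.9 205.2] on bar [407.7 207.3] bar 167.5
```

Request:
{"name": "drive_tool", "arguments": {
  "moves": [
    {"offset": [2.15, -20.6, 0], "roll": 0},
    {"offset": [2.15, -20.6, 0], "roll": 0},
    {"offset": [2.15, -20.6, 0], "roll": 0},
    {"offset": [2.15, -20.6, 0], "roll": 0},
    {"offset": [2.15, -20.6, 0], "roll": 0}
  ]
}}

```text
time_s: 25.1
tool_pos: [0.5315, -0.0047, 0.1712]
ee_rot: [-0.001, 0.999, 0.053, -0.001]
ft_force: [-0.2, -1.2, 0.7]
grip_width: 0.585
grip_force: 0.0
```

Request:
{"name": "drive_tool", "arguments": {
  "moves": [
    {"offset": [2.15, -20.6, 0], "roll": 2},
    {"offset": [2.15, -20.6, 0], "roll": 2},
    {"offset": [2.15, -20.6, 0], "roll": 2},
    {"offset": [2.15, -20.6, 0], "roll": 2},
    {"offset": [2.15, -20.6, 0], "roll": 2}
  ]
}}

```text
time_s: 25.6
tool_pos: [0.532, 0.2024, 0.1711]
ee_rot: [-0.001, 0.999, 0.035, -0.001]
ft_force: [0.1, -1.2, 0.5]
grip_width: 0.585
grip_force: 0.0
```

Request:
{"name": "drive_tool", "arguments": {
  "moves": [
    {"offset": [0, 0, 0], "roll": 8.4},
    {"offset": [0, 0, 0], "roll": 16.8},
    {"offset": [0, 0, 0], "roll": 25.2},
    {"offset": [0, 0, 0], "roll": 33.6},
    {"offset": [0, 0, 0], "roll": 42}
  ]
}}

```text
time_s: 26.1
tool_pos: [0.5328, 0.1944, 0.1694]
ee_rot: [0.002, 0.953, -0.304, -0.002]
ft_force: [0.5, -0.4, -0.9]
grip_width: 0.587
grip_force: 0.0
```

Request:
{"name": "drive_tool", "arguments": {
  "moves": [
    {"offset": [0, 0, 0], "roll": 0},
    {"offset": [0, 0, 3], "roll": 0},
    {"offset": [0, 0, 5], "roll": 0},
    {"offset": [0, 0, 5], "roll": 0},
    {"offset": [0, 0, 5], "roll": 0}
  ]
}}

```text
time_s: 26.6
tool_pos: [0.5327, 0.1957, 0.1205]
ee_rot: [0.001, 0.954, -0.3, -0.001]
ft_force: [-0.3, 0.7, -0.1]
grip_width: 0.589
grip_force: 0.0
```

Run:
```python
from caps import *
st=sense(); M=rot(st["ee_rot"]); tp=st["tool_pos"]; print(tp,np.degrees(np.arctan2(M[1,0],M[0,0])))
print("to A in tool cm",(M.T@(np.array([.5337,.196,.0615])-tp)*100).round(2))
s=snapshot("wrist"); save(s,"w11",None,1.25); p=proj(s,(.5337,.196,.082)); print(p)
for r in (26,30):
    c=cap(s,p,r); d=atz(s,c[3],.082)-atz(s,c[2],.082); print(c[0],np.round(c[1],1),atz(s,c[0],.082).round(4),np.degrees(np.arctan2(d[1],d[0]))%180)
```

```text
[0.53274721 0.19572593 0.12053948] -34.887296990550475
to A in tool cm [ 0.07 -0.1   5.9 ]
[323.06525188 219.31972315]
[323.52222443 219.71421242] [44.7 46.4] [0.5333 0.1959 0.082 ] 141.82116128421424
[324.98070335 219.71883202] [45.7 49.7] [0.5327 0.195  0.082 ] 141.82116128421424
```

Request:
{"name": "drive_tool", "arguments": {
  "moves": [
    {"offset": [0, 0, 2], "roll": 0},
    {"offset": [0, 0, 4], "roll": 0},
    {"offset": [0, 0, 5.9], "roll": 0},
    {"offset": [0, 0, 5.9], "roll": 0},
    {"offset": [0, 0, 5.9], "roll": 0}
  ]
}}

```text
time_s: 27.15
tool_pos: [0.5333, 0.1959, 0.0625]
ee_rot: [0.001, 0.954, -0.3, -0.001]
ft_force: [0.2, 0.2, 1.6]
grip_width: 0.585
grip_force: 0.0
```

Request:
{"name": "drive_tool", "arguments": {
  "gripper": 3.0,
  "moves": [
    {"offset": [0, 0, 0], "roll": 0},
    {"offset": [0, 0, 0], "roll": 0},
    {"offset": [0, 0, 0], "roll": 0},
    {"offset": [0, 0, 0], "roll": 0},
    {"offset": [0, 0, 0], "roll": 0}
  ]
}}

```text
time_s: 27.65
tool_pos: [0.533, 0.1958, 0.0618]
ee_rot: [0.001, 0.954, -0.301, -0.001]
ft_force: [1.2, 1.0, 0.6]
grip_width: 0.377
grip_force: 30.0
```

Request:
{"name": "drive_tool", "arguments": {
  "moves": [
    {"offset": [0, 0, -4], "roll": 0},
    {"offset": [0, 0, -8], "roll": 0},
    {"offset": [0, 0, -13], "roll": 0},
    {"offset": [0, 0, -13], "roll": 0},
    {"offset": [0, 0, -13], "roll": 0}
  ]
}}

```text
time_s: 28.15
tool_pos: [0.5334, 0.1961, 0.1924]
ee_rot: [0.001, 0.954, -0.301, -0.0]
ft_force: [0.2, -1.3, -1.1]
grip_width: 0.373
grip_force: 30.0
```

Request:
{"name": "drive_tool", "arguments": {
  "moves": [
    {"offset": [0, 0, 0], "roll": -8},
    {"offset": [0, 0, 0], "roll": -16},
    {"offset": [0, 0, 0], "roll": -24},
    {"offset": [0, 0, 0], "roll": -32},
    {"offset": [0, 0, 0], "roll": -38}
  ]
}}

```text
time_s: 28.65
tool_pos: [0.5321, 0.1955, 0.1896]
ee_rot: [0.001, 1.0, 0.029, -0.003]
ft_force: [0.1, 0.5, -0.8]
grip_width: 0.373
grip_force: 30.0
```

Request:
{"name": "drive_tool", "arguments": {
  "moves": [
    {"offset": [0, 0, 0], "roll": -4},
    {"offset": [0, 0, 0], "roll": -8.1},
    {"offset": [0, 0, 0], "roll": -8.1}
  ]
}}

```text
time_s: 28.95
tool_pos: [0.5323, 0.1955, 0.1898]
ee_rot: [0.001, 0.995, 0.097, -0.003]
ft_force: [-0.1, -0.0, -0.9]
grip_width: 0.376
grip_force: 30.0
```

Run:
```python
from h import *
from fitc import model
st=sense(); M=rot(st["ee_rot"]); tp=st["tool_pos"]; print(tp,np.degrees(np.arctan2(M[1,0],M[0,0])))
m=model((.5011,-.2561,.138,0))
for k,q in((0,(-.034,.034,-.004)),(1,(-.034,-.034,-.004))): print(k,m(q).round(4),(M.T@(m(q)-tp)*100).round(2))
```

```text
[0.53226698 0.19553492 0.1897645 ] 11.187137956235
0 [ 0.4627 -0.2271  0.06  ] [-14.95  40.09  13.12]
1 [ 0.4721 -0.2945  0.06  ] [-15.34  46.88  13.14]
```

Request:
{"name": "drive_tool", "arguments": {
  "moves": [
    {"offset": [-7.5, 20, 0], "roll": 0},
    {"offset": [-7.5, 20, 0], "roll": 0},
    {"offset": [-7.5, 20, 0], "roll": 0},
    {"offset": [-7.5, 20, 0], "roll": 0},
    {"offset": [-7.5, 20, 0], "roll": 0}
  ]
}}

```text
time_s: 29.45
tool_pos: [0.4963, -0.02, 0.1911]
ee_rot: [0.001, 0.996, 0.093, -0.002]
ft_force: [0.4, -0.2, -1.1]
grip_width: 0.374
grip_force: 30.0
```

Request:
{"name": "drive_tool", "arguments": {
  "moves": [
    {"offset": [-7.5, 20, 0], "roll": 0},
    {"offset": [-7.5, 20, 0], "roll": 0},
    {"offset": [-7.5, 20, 0], "roll": 0},
    {"offset": [-7.5, 20, 0], "roll": 0},
    {"offset": [-7.5, 20, 0], "roll": 0}
  ]
}}

```text
time_s: 29.95
tool_pos: [0.4611, -0.2301, 0.1916]
ee_rot: [0.001, 0.996, 0.093, -0.002]
ft_force: [0.8, 0.8, -1.4]
grip_width: 0.372
grip_force: 30.0
```

Request:
{"name": "drive_tool", "arguments": {
  "moves": [
    {"offset": [0, 0, 3], "roll": 0},
    {"offset": [0, 0, 6], "roll": 0},
    {"offset": [0, 0, 6.5], "roll": 0},
    {"offset": [0, 0, 6.5], "roll": 0},
    {"offset": [0, 0, 6.5], "roll": 0}
  ]
}}

```text
time_s: 30.45
tool_pos: [0.4635, -0.2254, 0.1283]
ee_rot: [0.001, 0.995, 0.097, -0.001]
ft_force: [0.4, 0.4, -1.0]
grip_width: 0.375
grip_force: 30.0
```

Request:
{"name": "drive_tool", "arguments": {
  "moves": [
    {"offset": [0, 0, 0], "roll": 0},
    {"offset": [0, 0, 0], "roll": 0}
  ]
}}

```text
time_s: 30.65
tool_pos: [0.4634, -0.2257, 0.1284]
ee_rot: [0.001, 0.995, 0.097, -0.001]
ft_force: [0.3, -0.1, -0.8]
grip_width: 0.373
grip_force: 30.0
```

```bash
python3 held.py .0202 0 w12
```

```text
tcp [ 0.4632 -0.2257  0.1282] yaw 11.11 F [-0.4  0.2 -0.6]
cap [325.2 255.1] [59.9 63.5] pred [325.5 255.8] pot-tcp [0.0004 0.0002] bar 7.9
cap [325.4 255.1] [59.8 64. ] pred [325.5 255.8] pot-tcp [0.0004 0.0001] bar 7.9
socket [ 0.4627 -0.2271  0.06  ] tcp->socket in tool cm [-0.06  0.12  6.82]
```

View pics/w12.png

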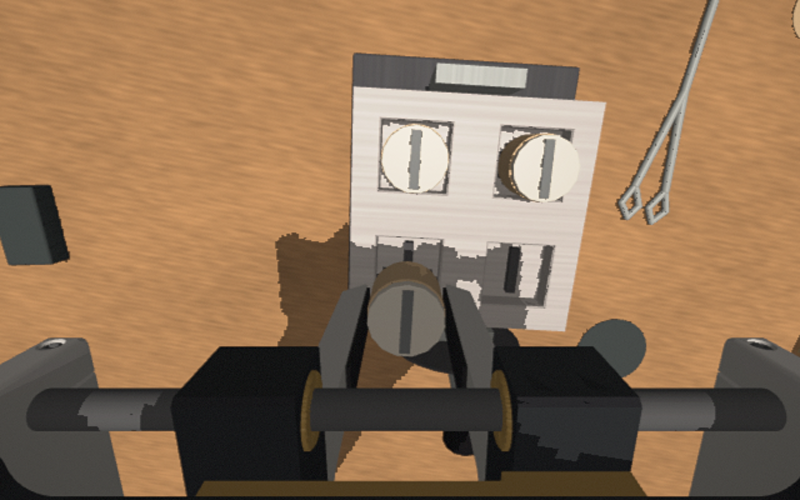

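The view shows pots in socket2 (414,158) and socket3 (546,167), with pot A held over socket0 and its bar at the 7.9° it needs. Lowering.

Request:
{"name": "drive_tool", "arguments": {
  "moves": [
    {"offset": [-0.1, 0.13, 0], "roll": 0},
    {"offset": [-0.1, 0.13, 1.5], "roll": 0},
    {"offset": [-0.1, 0.13, 2.8], "roll": 0},
    {"offset": [-0.1, 0.13, 2.8], "roll": 0},
    {"offset": [-0.1, 0.13, 2.8], "roll": 0}
  ]
}}

```text
time_s: 31.2
tool_pos: [0.4618, -0.2271, 0.0993]
ee_rot: [0.001, 0.995, 0.097, -0.002]
ft_force: [-0.4, -0.1, -0.3]
grip_width: 0.378
grip_force: 30.0
```

Request:
{"name": "drive_tool", "arguments": {
  "moves": [
    {"offset": [0, 0, 0.3], "roll": 0},
    {"offset": [0, 0, 0.6], "roll": 0},
    {"offset": [0, 0, 0.8], "roll": 0},
    {"offset": [0, 0, 1.0], "roll": 0},
    {"offset": [0, 0, 1.0], "roll": 0}
  ]
}}

```text
time_s: 31.7
tool_pos: [0.4618, -0.2271, 0.0892]
ee_rot: [0.001, 0.995, 0.097, -0.001]
ft_force: [-0.3, 0.9, -1.3]
grip_width: 0.376
grip_force: 30.0
```

Request:
{"name": "drive_tool", "arguments": {
  "moves": [
    {"offset": [0, 0, 0.2], "roll": 0},
    {"offset": [0, 0, 0.3], "roll": 0},
    {"offset": [0, 0, 0.4], "roll": 0},
    {"offset": [0, 0, 0.5], "roll": 0},
    {"offset": [0, 0, 0.5], "roll": 0}
  ]
}}

```text
time_s: 32.2
tool_pos: [0.4619, -0.2271, 0.0843]
ee_rot: [0.001, 0.995, 0.097, -0.001]
ft_force: [-0.2, 0.2, -0.7]
grip_width: 0.377
grip_force: 30.0
```

Request:
{"name": "drive_tool", "arguments": {
  "moves": [
    {"offset": [0, 0, 0.1], "roll": 0},
    {"offset": [0, 0, 0.2], "roll": 0},
    {"offset": [0, 0, 0.3], "roll": 0},
    {"offset": [0, 0, 0.3], "roll": 0}
  ]
}}

```text
time_s: 32.6
tool_pos: [0.4619, -0.2271, 0.0812]
ee_rot: [0.001, 0.995, 0.097, -0.001]
ft_force: [0.3, -0.4, -0.2]
grip_width: 0.375
grip_force: 30.0
```

Request:
{"name": "drive_tool", "arguments": {
  "gripper": 5.5,
  "moves": [
    {"offset": [0, 0, 0], "roll": 0},
    {"offset": [0, 0, 0], "roll": 0},
    {"offset": [0, 0, 0], "roll": 0},
    {"offset": [0, 0, 0], "roll": 0},
    {"offset": [0, 0, 0], "roll": 0}
  ]
}}

```text
time_s: 33.1
tool_pos: [0.462, -0.2272, 0.0815]
ee_rot: [0.001, 0.995, 0.097, -0.001]
ft_force: [0.1, 0.3, -0.0]
grip_width: 0.586
grip_force: 0.0
```

Request:
{"name": "drive_tool", "arguments": {
  "moves": [
    {"offset": [0, 0, -1.5], "roll": 0},
    {"offset": [0, 0, -5], "roll": 0},
    {"offset": [0, 0, -10], "roll": 0},
    {"offset": [0, 0, -12], "roll": 0},
    {"offset": [0, 0, -12], "roll": 0}
  ]
}}

```text
time_s: 33.6
tool_pos: [0.4638, -0.2276, 0.2046]
ee_rot: [0.002, 0.995, 0.097, 0.001]
ft_force: [-0.1, -0.1, -0.7]
grip_width: 0.589
grip_force: 0.0
```

```bash
python3 seat.py w13 0 2 3
python3 - <<'E'
from h import *
t=snapshot("top"); save(t,"t2",(355,200,450,300),6)
from fitc import model
m=model((.5011,-.2561,.138,0))
for q in [(-.034,.034,.036),(.034,.034,.036),(.034,-.034,.036),(-.1,0,.065)]: print(proj(t,m(q)).round(1))
E
```

```text
[ 0.4629 -0.2272  0.2026]
0 seen [327.2 187.5] [21.1 34. ] seated [324.  198.1] on bar [324.  199.8] bar 114.9
2 seen [328.4 122.3] [44.4 46.6] seated [328.3 123. ] on bar [328.4 123.2] bar 12.4
3 seen [406.9 129. ] [40.8 44.9] seated [405.7 127.4] on bar [407.5 127.6] bar 7.4
[393.9 261.7]
[391.5 236.3]
[416.6 235. ]
[412.  286.2]
```

View pics/w13.png

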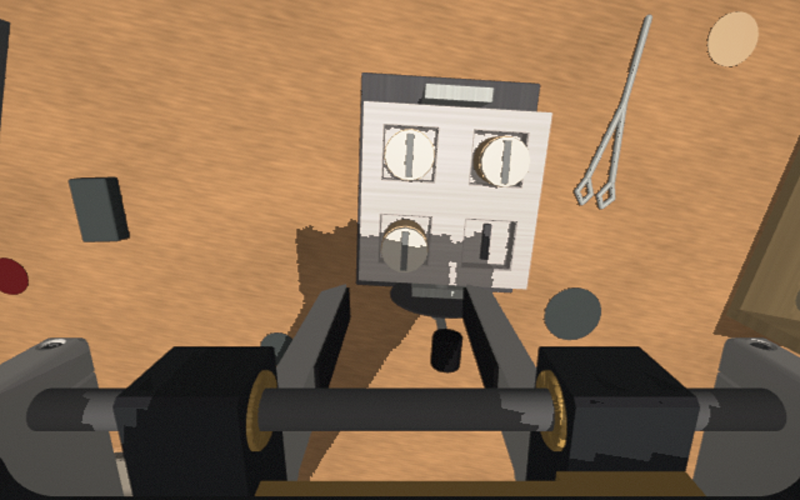

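All three pots look seated: caps at (409,154), (503,161) and (404,248), with all bars along the key direction. The knob is at (446,350). Working out the knob pinch.

Run:
```python
from h import *
from fitc import model
st=sense(); M=rot(st["ee_rot"]); tp=st["tool_pos"]; print(tp,np.degrees(np.arctan2(M[1,0],M[0,0])),st["joints"].round(2))
s=snapshot("wrist")
for t in (-.05,0,.05): print(t,proj(s,model((.5011,-.2561,.138,t))((-.1,0,.065))).round(1))
k=model((.5011,-.2561,.138,0))((-.1,0,.065)); print(k.round(4),(M.T@(k-tp)*100).round(2))
g=cv2.cvtColor(s["pixels"],cv2.COLOR_RGB2GRAY)[255:305,335:375]
n,l,stt,ce=cv2.connectedComponentsWithStats((g<35).astype(np.uint8)); print([(stt[i].tolist(),(ce[i]+[335,255]).round(1)) for i in range(1,n) if stt[i,4]>60])
```

```text
[ 0.46217956 -0.22689384  0.20134383] 11.110341206033388 [ 0.31  0.17  0.03  1.97 -0.    1.01 -1.04]
-0.05 [356.  279.3]
0 [359.6 279.5]
0.05 [363.3 279.6]
[ 0.4021 -0.2699  0.129 ] [-6.71  3.05  7.25]
[([12, 8, 24, 35, 713], array([358.2, 279.7]))]
```

Request:
{"name": "drive_tool", "arguments": {
  "moves": [
    {"offset": [-6.7, 3.05, 0], "roll": 0},
    {"offset": [-6.7, 3.05, 0], "roll": 0},
    {"offset": [-6.7, 3.05, 0], "roll": 0}
  ]
}}

```text
time_s: 34.05
tool_pos: [0.3992, -0.2714, 0.2004]
ee_rot: [0.0, 0.995, 0.095, -0.003]
ft_force: [0.0, 0.6, -1.0]
grip_width: 0.586
grip_force: 0.0
```

Request:
{"name": "drive_tool", "arguments": {
  "moves": [
    {"offset": [0, 0, 0], "roll": -8},
    {"offset": [0, 0, 0], "roll": -16},
    {"offset": [0, 0, 0], "roll": -24},
    {"offset": [0, 0, 0], "roll": -32},
    {"offset": [0, 0, 0], "roll": -40}
  ]
}}

```text
time_s: 34.55
tool_pos: [0.4025, -0.269, 0.2004]
ee_rot: [-0.001, 0.901, 0.434, -0.002]
ft_force: [0.3, -0.0, 0.2]
grip_width: 0.588
grip_force: 0.0
```

Request:
{"name": "drive_tool", "arguments": {
  "moves": [
    {"offset": [0, 0, 0], "roll": -8},
    {"offset": [0, 0, 0], "roll": -16},
    {"offset": [0, 0, 0], "roll": -24},
    {"offset": [0, 0, 0], "roll": -32},
    {"offset": [0, 0, 0], "roll": -40}
  ]
}}

```text
time_s: 35.05
tool_pos: [0.4025, -0.269, 0.2005]
ee_rot: [-0.001, 0.698, 0.716, -0.002]
ft_force: [0.4, 1.3, 1.1]
grip_width: 0.585
grip_force: 0.0
```

Request:
{"name": "drive_tool", "arguments": {
  "moves": [
    {"offset": [0, 0, 0], "roll": -6.8},
    {"offset": [0, 0, 0], "roll": -6.8},
    {"offset": [0, 0, 0], "roll": -6.8},
    {"offset": [0, 0, 0], "roll": -6.8}
  ]
}}

```text
time_s: 35.45
tool_pos: [0.4024, -0.2695, 0.2012]
ee_rot: [-0.001, 0.658, 0.753, -0.002]
ft_force: [0.4, -0.8, 0.2]
grip_width: 0.586
grip_force: 0.0
```

```bash
cat > kn.py <<'E'
from h import *
from fitc import model
st=sense(); M=rot(st["ee_rot"]); tp=st["tool_pos"]; print(tp.round(4),"yaw",np.degrees(np.arctan2(M[1,0],M[0,0])).round(2),"j7",st["joints"][6].round(2),st["ft_force"].round(1))
for d in (0,20,38,40,42):
    k=model((.5011,-.2561,.138,np.radians(d)))((-.1,0,.065))-[0,0,.013]; print(d,k.round(4),(M.T@(k-tp)*100).round(2))
E
python3 kn.py
python3 - <<'E'
from fitc import *
s=snapshot("wrist"); save(s,"w14",None,1.25)
k=model((.5011,-.2561,.138,-.02))((-.1,0,.065)); p=proj(s,k); print(p)
x,y=map(int,p); g=cv2.cvtColor(s["pixels"],cv2.COLOR_RGB2GRAY)[y-35:y+35,x-35:x+35]
n,l,stt,ce=cv2.connectedComponentsWithStats((g<35).astype(np.uint8)); print([(stt[i].tolist(),(ce[i]+[x-35,y-35]).round(1)) for i in range(1,n) if stt[i,4]>100])
E
```

```text
[ 0.4024 -0.2695  0.2012] yaw 97.75 j7 0.58 [ 0.4 -0.8  0.2]
0 [ 0.4021 -0.2699  0.116 ] [-0.02 -0.01  8.52]
20 [ 0.4051 -0.2919  0.1121] [-2.24 -0.01  8.92]
38 [ 0.4076 -0.3095  0.1022] [-4.02  0.    9.9 ]
40 [ 0.4078 -0.3112  0.1008] [-4.2   0.   10.05]
42 [ 0.408  -0.3129  0.0993] [-4.37  0.   10.2 ]
[325.49750295 207.04734336]
[([21, 23, 31, 25, 713], array([325.1, 207.1]))]
```

Request:
{"name": "drive_tool", "arguments": {
  "moves": [
    {"offset": [0, 0, 4], "roll": 0},
    {"offset": [0, 0, 7], "roll": 0},
    {"offset": [0, 0, 8.5], "roll": 0},
    {"offset": [0, 0, 8.5], "roll": 0},
    {"offset": [0, 0, 8.5], "roll": 0}
  ]
}}

```text
time_s: 36.0
tool_pos: [0.4024, -0.27, 0.117]
ee_rot: [-0.0, 0.657, 0.754, -0.001]
ft_force: [-0.9, -0.1, 0.3]
grip_width: 0.584
grip_force: 0.0
```

Request:
{"name": "drive_tool", "arguments": {
  "gripper": 1.8,
  "moves": [
    {"offset": [0, 0, 0], "roll": 0},
    {"offset": [0, 0, 0], "roll": 0},
    {"offset": [0, 0, 0], "roll": 0},
    {"offset": [0, 0, 0], "roll": 0},
    {"offset": [0, 0, 0], "roll": 0}
  ]
}}

```text
time_s: 36.5
tool_pos: [0.4022, -0.27, 0.1169]
ee_rot: [-0.0, 0.657, 0.754, -0.001]
ft_force: [-1.0, 1.3, 5.4]
grip_width: 0.253
grip_force: 30.0
```

Request:
{"name": "drive_tool", "arguments": {
  "moves": [
    {"offset": [0, 0, 0], "roll": 0},
    {"offset": [0, 0, 0], "roll": 0}
  ]
}}

```text
time_s: 36.7
tool_pos: [0.4023, -0.27, 0.1169]
ee_rot: [-0.0, 0.657, 0.754, -0.001]
ft_force: [-1.8, 1.8, 6.3]
grip_width: 0.251
grip_force: 30.0
```

```bash
python3 kn.py
```

```text
[ 0.4023 -0.27    0.1169] yaw 97.9 j7 0.58 [-1.8  1.8  6.3]
0 [ 0.4021 -0.2699  0.116 ] [ 0.02 -0.02  0.09]
20 [ 0.4051 -0.2919  0.1121] [-2.2  -0.02  0.49]
38 [ 0.4076 -0.3095  0.1022] [-3.98 -0.01  1.48]
40 [ 0.4078 -0.3112  0.1008] [-4.16 -0.01  1.62]
42 [ 0.408  -0.3129  0.0993] [-4.33 -0.01  1.77]
```

Request:
{"name": "drive_tool", "arguments": {
  "moves": [
    {"offset": [-0.45, 0, 0.02], "roll": 0},
    {"offset": [-0.9, 0, 0.06], "roll": 0},
    {"offset": [-1.35, 0, 0.14], "roll": 0},
    {"offset": [-1.79, 0, 0.25], "roll": 0},
    {"offset": [-2.22, 0, 0.39], "roll": 0}
  ]
}}

```text
time_s: 37.2
tool_pos: [0.4051, -0.2914, 0.113]
ee_rot: [-0.001, 0.657, 0.754, -0.001]
ft_force: [-3.4, 4.5, 10.5]
grip_width: 0.253
grip_force: 30.0
```

Request:
{"name": "drive_tool", "arguments": {
  "moves": [
    {"offset": [-0.42, 0, 0.17], "roll": 0},
    {"offset": [-0.83, 0, 0.37], "roll": 0},
    {"offset": [-1.22, 0, 0.6], "roll": 0},
    {"offset": [-1.6, 0, 0.85], "roll": 0},
    {"offset": [-2.04, 0, 1.2], "roll": 0}
  ]
}}

```text
time_s: 37.7
tool_pos: [0.4081, -0.3128, 0.1015]
ee_rot: [0.0, 0.657, 0.754, -0.002]
ft_force: [-4.7, -0.1, 13.3]
grip_width: 0.249
grip_force: 30.0
```

Request:
{"name": "drive_tool", "arguments": {
  "moves": [
    {"offset": [0, 0, 0], "roll": 0},
    {"offset": [0, 0, 0], "roll": 0},
    {"offset": [0, 0, 0], "roll": 0},
    {"offset": [0, 0, 0], "roll": 0},
    {"offset": [0, 0, 0], "roll": 0}
  ]
}}

```text
time_s: 38.2
tool_pos: [0.4081, -0.313, 0.1012]
ee_rot: [0.0, 0.657, 0.754, -0.002]
ft_force: [-1.1, -5.0, 6.0]
grip_width: 0.254
grip_force: 30.0
```

```bash
python3 kn.py
python3 - <<'E'
from fitc import *
s=snapshot("scene"); t=snapshot("top"); w=snapshot("wrist")
a=s["pixels"][120:220,200:300,::-1]; b=t["pixels"][200:300,355:455,::-1]; c=cv2.resize(w["pixels"][:, :, ::-1],(640,400))
im=np.hstack([cv2.resize(a,(390,390),interpolation=2),cv2.resize(b,(390,390),interpolation=2)]); cv2.imwrite("pics/tilt.png",im)
E
```

```text
[ 0.4081 -0.313   0.1012] yaw 97.88 j7 0.65 [-1.1 -5.   6. ]
0 [ 0.4021 -0.2699  0.116 ] [ 4.36 -0.02 -1.49]
20 [ 0.4051 -0.2919  0.1121] [ 2.14 -0.01 -1.09]
38 [ 0.4076 -0.3095  0.1022] [ 0.36 -0.01 -0.1 ]
40 [ 0.4078 -0.3112  0.1008] [ 0.18 -0.01  0.04]
42 [ 0.408  -0.3129  0.0993] [ 0.01 -0.01  0.19]
```

View pics/tilt.png

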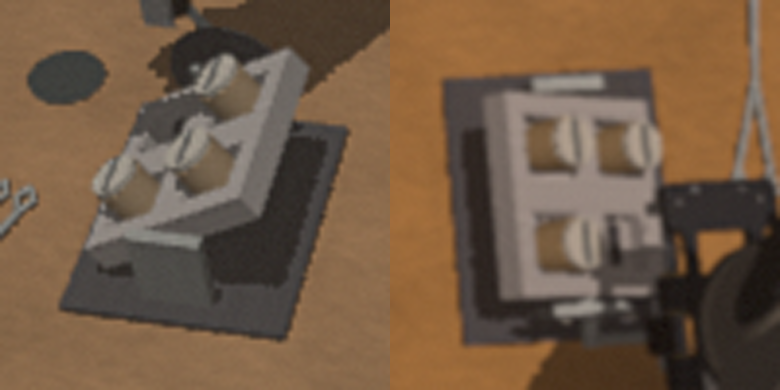

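The cradle is tilted about 40–41° by the knob geometry, and all three pots are still in (caps at left-panel (215,75), (190,145), (112,180)). Holding another second, then back to level.

Request:
{"name": "drive_tool", "arguments": {
  "moves": [
    {"offset": [0, 0, 0], "roll": 0},
    {"offset": [0, 0, 0], "roll": 0},
    {"offset": [0, 0, 0], "roll": 0},
    {"offset": [0, 0, 0], "roll": 0},
    {"offset": [0, 0, 0], "roll": 0}
  ]
}}

```text
time_s: 38.85
tool_pos: [0.4082, -0.313, 0.1012]
ee_rot: [0.0, 0.657, 0.754, -0.002]
ft_force: [-2.5, -6.9, 4.7]
grip_width: 0.25
grip_force: 30.0
```

Request:
{"name": "drive_tool", "arguments": {
  "moves": [
    {"offset": [0, 0, 0], "roll": 0},
    {"offset": [0, 0, 0], "roll": 0},
    {"offset": [0, 0, 0], "roll": 0},
    {"offset": [0, 0, 0], "roll": 0},
    {"offset": [0, 0, 0], "roll": 0}
  ]
}}

```text
time_s: 39.35
tool_pos: [0.4081, -0.313, 0.1012]
ee_rot: [0.0, 0.657, 0.754, -0.002]
ft_force: [-2.1, -5.5, 4.8]
grip_width: 0.254
grip_force: 30.0
```

Run:
```python
from fitc import *
# tilt check: fit plate's two upper far-end corners from the tilt picture panels (scene & top, scale 3.9)
s=snapshot("scene"); t=snapshot("top"); k=3.9
S=lambda p:np.array(p)/k+[200,120]-.5; T=lambda p:np.array((p[0]-390,p[1]))/k+[355,200]-.5
o=[(s,(-.07,.07,.011),S((290,50))),(s,(.07,.07,.011),S((243,203))),(s,(.07,-.07,.011),S((90,250))),
   (t,(.07,.07,.011),T((499,95))),(t,(-.07,.07,.011),T((515,300))),(t,(.07,-.07,.011),T((645,100)))]
f=lambda v:np.concatenate([proj(a,model([.5011,-.2561,.138,v[0]])(q))-px for a,q,px in o])
r=least_squares(f,[.6],loss='soft_l1'); print(np.degrees(r.x),r.fun.round(1))
```

```text
[29.17003925] [ 0.5 -0.1 -0.6 -0.9 -3.  -1.5  0.3 -0.7  1.  -0.7  1.1 -0.1]
```

The image fit disagrees (29° against 41° from the knob path), so I'm checking numerically before returning.

Run:
```python
from fitc import *
s=snapshot("scene"); t=snapshot("top"); w=snapshot("wrist"); k=3.9
for d in (26,29,32,35,38,41,44):
    m=model((.5011,-.2561,.138,np.radians(d)))
    pr=lambda c,q,o,dx:((proj(c,m(q))+.5-np.array(o))*k+[dx,0]).round().astype(int).tolist()
    print(d,"S",[pr(s,q,(200,120),0) for q in((-.07,.07,.011),(.07,.07,.011),(.07,.07,-.011))],"T",[pr(t,q,(355,200),390) for q in((.07,.07,.011),(.07,.07,-.011),(-.07,.07,.011),(.07,-.07,.011),(.034,.034,.036))],"knobW",proj(w,m((-.1,0,.065))).round(0))
# edge profiles: top image rows through the plate
g=cv2.cvtColor(t["pixels"],cv2.COLOR_RGB2GRAY)
for r in (227,228,250,262): print(r,g[r,372:425].tolist())
gw=cv2.cvtColor(w["pixels"],cv2.COLOR_RGB2GRAY)
print(gw[190:300:6,285:365:4])
```

```text
26 S [[296, 53], [245, 203], [263, 225]] T [[496, 93], [477, 99], [515, 298], [652, 99], [565, 140]] knobW [326. 233.]
29 S [[292, 50], [241, 200], [261, 221]] T [[500, 92], [480, 98], [519, 297], [650, 100], [569, 140]] knobW [326. 237.]
32 S [[288, 46], [237, 196], [258, 217]] T [[504, 91], [483, 97], [523, 297], [646, 100], [573, 139]] knobW [326. 241.]
35 S [[284, 43], [232, 193], [255, 214]] T [[508, 90], [486, 96], [528, 297], [643, 101], [577, 139]] knobW [326. 244.]
38 S [[280, 40], [228, 190], [252, 210]] T [[513, 90], [489, 95], [532, 296], [640, 102], [581, 139]] knobW [326. 247.]
41 S [[276, 37], [223, 186], [248, 206]] T [[517, 89], [492, 94], [537, 296], [636, 103], [585, 138]] knobW [326. 250.]
44 S [[271, 34], [218, 183], [245, 203]] T [[522, 88], [496, 93], [542, 296], [632, 104], [588, 138]] knobW [326. 252.]
227 [70, 71, 71, 69, 71, 72, 80, 98, 108, 108, 107, 108, 120, 135, 142, 143, 142, 142, 141, 143, 142, 142, 143, 143, 142, 143, 141, 142, 143, 142, 142, 143, 143, 143, 143, 144, 145, 144, 144, 144, 144, 145, 146, 145, 145, 146, 146, 142, 122, 89, 80, 101, 115]
2
[... 1682 characters left out ...]
  20 108
  106 106]
 [107 106 106  97  22  20  18  15  20  19  18  18  16  18  19  21  24 107
  106 107]
 [106 106 106  44  20 166 175 170 183 172 180 176 174 181 184 108  21  76
  107 107]
 [106 105 107  25  21 179 183 174 180 178 173 176 174 175 177 184  22  27
  106 106]
 [105 106 105  22  20  99  96  99 167 177 175 175 181 172 185 189  19  20
  107 105]
 [105 106  64  20  29  98  98  99  97  98 182 184 180 187 189 187  25  23
   98 107]
 [105 107  27  19  59  97  98  98  97  97  98 170 180 187 187 185  60  21
   46 106]
 [107 106  23  22  90  96  97  98  99  97  98  95 181 176 180 192 111  20
   21 106]
 [105 101  31  15  98  96  97  97  97  97  97  97 186 181 183 187 191  21
   29 104]]
```

The edges say roughly 32°: the knob slid a little between the pads. Pushing further along the arc and re-measuring with an edge-based tilt gauge.

```bash
cat > tilt.py <<'E'
from fitc import *
from scipy.optimize import brentq
def tilt():
    t=snapshot("top"); g=cv2.cvtColor(t["pixels"],cv2.COLOR_RGB2GRAY).astype(float); out=[]
    for r in (226,227,228,250):
        def col(d,y,z):
            m=model((.5011,-.2561,.138,np.radians(d))); a,b=proj(t,m((.07,y,z))),proj(t,m((-.07,y,z)))
            return a[0]+(r-a[1])*(b[0]-a[0])/(b[1]-a[1])
        row=g[r]
        i=next(c for c in range(372,400) if row[c]<88<=row[c+1]); c1=i+(88-row[i])/(row[i+1]-row[i])
        j=next((c for c in range(i+2,400) if row[c]<124<=row[c+1]),None)
        k=next(c for c in range(405,440) if row[c]>=112>row[c+1]); c3=k+(row[k]-112)/(row[k]-row[k+1])
        L=[(c1,.07,-.011),(c3,-.07,.011)]
        if j: L.append((j+(124-row[j])/(row[j+1]-row[j]),.07,.011))
        o=[]
        for c,y,z in L:
            f=lambda d:col(d,y,z)-c
            o.append(round(brentq(f,5,70),1) if f(5)*f(70)<0 else None)
        out.append(o)
    print("tilt [low-left, right, top-left]",out)
if __name__=="__main__":
    tilt(); st=sense(); print(st["tool_pos"].round(4),st["ft_force"].round(1))
E
python3 tilt.py
```

```text
tilt [low-left, right, top-left] [[31.7, 33.2, 32.5], [31.8, 32.6, 32.4], [31.9, 32.6, 32.3], [33.4, 35.8, 32.4]]
[ 0.4081 -0.313   0.1012] [-1.5 -5.2  5.4]
```

Request:
{"name": "drive_tool", "arguments": {
  "moves": [
    {"offset": [-0.2, 0, 0.15], "roll": 0},
    {"offset": [-0.4, 0, 0.3], "roll": 0},
    {"offset": [-0.6, 0, 0.45], "roll": 0},
    {"offset": [-0.78, 0, 0.6], "roll": 0},
    {"offset": [-0.78, 0, 0.6], "roll": 0}
  ]
}}

```text
time_s: 40.15
tool_pos: [0.4091, -0.3202, 0.095]
ee_rot: [-0.0, 0.657, 0.754, -0.002]
ft_force: [-1.9, -2.4, 4.3]
grip_width: 0.252
grip_force: 30.0
```

```bash
python3 tilt.py
```

```text
tilt [low-left, right, top-left] [[38.8, 44.7, 39.0], [38.8, 40.2, 38.6], [38.6, 39.9, 38.8], [39.6, 40.1, 39.3]]
[ 0.4091 -0.3202  0.095 ] [-0.9 -2.3  3.8]
```

Now about 39°. Holding over a second.

Request:
{"name": "drive_tool", "arguments": {
  "moves": [
    {"offset": [0, 0, 0], "roll": 0},
    {"offset": [0, 0, 0], "roll": 0},
    {"offset": [0, 0, 0], "roll": 0},
    {"offset": [0, 0, 0], "roll": 0},
    {"offset": [0, 0, 0], "roll": 0}
  ]
}}

```text
time_s: 40.7
tool_pos: [0.4091, -0.3202, 0.095]
ee_rot: [-0.0, 0.657, 0.754, -0.002]
ft_force: [-1.3, -2.2, 4.6]
grip_width: 0.252
grip_force: 30.0
```

Request:
{"name": "drive_tool", "arguments": {
  "moves": [
    {"offset": [0, 0, 0], "roll": 0},
    {"offset": [0, 0, 0], "roll": 0},
    {"offset": [0, 0, 0], "roll": 0},
    {"offset": [0, 0, 0], "roll": 0},
    {"offset": [0, 0, 0], "roll": 0}
  ]
}}

```text
time_s: 41.2
tool_pos: [0.4091, -0.3202, 0.095]
ee_rot: [-0.0, 0.657, 0.754, -0.002]
ft_force: [-1.3, -0.9, 5.5]
grip_width: 0.25
grip_force: 30.0
```

```bash
python3 tilt.py
```

```text
tilt [low-left, right, top-left] [[38.7, 44.7, 39.0], [38.8, 40.3, 38.5], [38.7, 39.9, 39.2], [39.7, 40.2, 39.5]]
[ 0.4091 -0.3202  0.095 ] [-1.9 -4.4  4.5]
```

Request:
{"name": "drive_tool", "arguments": {
  "moves": [
    {"offset": [0.38, 0, -0.32], "roll": 0},
    {"offset": [0.78, 0, -0.6], "roll": 0},
    {"offset": [1.22, 0, -0.95], "roll": 0},
    {"offset": [1.6, 0, -1.2], "roll": 0},
    {"offset": [2.0, 0, -1.43], "roll": 0}
  ]
}}

```text
time_s: 41.75
tool_pos: [0.4062, -0.2993, 0.1087]
ee_rot: [-0.001, 0.657, 0.754, -0.001]
ft_force: [5.6, -1.4, -16.0]
grip_width: 0.251
grip_force: 30.0
```

Request:
{"name": "drive_tool", "arguments": {
  "moves": [
    {"offset": [0.4, 0, -0.2], "roll": 0},
    {"offset": [0.82, 0, -0.37], "roll": 0},
    {"offset": [1.25, 0, -0.5], "roll": 0},
    {"offset": [1.7, 0, -0.62], "roll": 0},
    {"offset": [1.7, 0, -0.62], "roll": 0}
  ]
}}

```text
time_s: 42.25
tool_pos: [0.4039, -0.2824, 0.1152]
ee_rot: [-0.001, 0.656, 0.754, -0.001]
ft_force: [2.0, 1.2, -8.4]
grip_width: 0.252
grip_force: 30.0
```

```bash
python3 kn.py
python3 - <<'E'
from fitc import *
from tilt import tilt
try: tilt()
except Exception as e: print(e)
w=snapshot("wrist"); save(w,"w15")
for d in (-5,0,5,10,15,20): print(d,proj(w,model((.5011,-.2561,.138,np.radians(d)))((-.1,0,.065))).round(0))
gw=cv2.cvtColor(w["pixels"],cv2.COLOR_RGB2GRAY); print([(r,int(gw[r,325])) for r in range(180,280,4)])
E
```

```text
[ 0.4039 -0.2824  0.1152] yaw 97.94 j7 0.6 [ 2.   1.2 -8.4]
0 [ 0.4021 -0.2699  0.116 ] [ 1.27 -0.01 -0.08]
20 [ 0.4051 -0.2919  0.1121] [-0.95 -0.01  0.31]
38 [ 0.4076 -0.3095  0.1022] [-2.73 -0.01  1.3 ]
40 [ 0.4078 -0.3112  0.1008] [-2.91 -0.01  1.44]
42 [ 0.408  -0.3129  0.0993] [-3.08 -0.01  1.59]
tilt [low-left, right, top-left] [[22.3, None], [22.5, None], [21.8, None], [22.1, 66.7]]
-5 [326. 222.]
0 [326. 232.]
5 [326. 241.]
10 [326. 250.]
15 [326. 258.]
20 [326. 265.]
[(180, 65), (184, 64), (188, 65), (192, 93), (196, 105), (200, 91), (204, 92), (208, 92), (212, 92), (216, 91), (220, 91), (224, 92), (228, 12), (232, 19), (236, 17), (240, 18), (244, 24), (248, 26), (252, 20), (256, 16), (260, 17), (264, 48), (268, 168), (272, 170), (276, 172)]
```

```bash
cat > lev.py <<'E'
from fitc import *
t=snapshot("top"); g=cv2.cvtColor(t["pixels"],cv2.COLOR_RGB2GRAY)
for r in (228,246): print(r,"L",g[r,364:388].tolist(),"R",g[r,418:436].tolist())
for d in (-4,0,4,8,12,20):
    m=model((.5011,-.2561,.138,np.radians(d))); o=[]
    for r in (228,246):
        for y,z in ((.07,-.011),(.07,.011),(-.07,.011)):
            a,b=proj(t,m((.07,y,z))),proj(t,m((-.07,y,z))); o.append(round(a[0]+(r-a[1])*(b[0]-a[0])/(b[1]-a[1]),1))
    print(d,o,"knob top",proj(t,m((-.1,0,.065))).round(1))
w=snapshot("wrist"); gw=cv2.cvtColor(w["pixels"],cv2.COLOR_RGB2GRAY)[170:330,325].astype(int)
dk=np.where(gw<40)[0]+170; print("knob rows",dk.min(),dk.max(),len(dk))
for d in (-4,0,4,8): print(d,[proj(w,model((.5011,-.2561,.138,np.radians(d)))((-.1,0,.065))).round(1).tolist()])
E
python3 lev.py
```

```text
228 L [111, 113, 115, 109, 83, 67, 68, 71, 70, 72, 71, 68, 72, 106, 145, 161, 162, 161, 161, 160, 160, 161, 160, 161] R [157, 154, 153, 153, 156, 156, 156, 147, 128, 112, 107, 108, 109, 111, 110, 111, 113, 112]
246 L [112, 112, 110, 109, 113, 108, 87, 65, 54, 41, 39, 42, 50, 59, 81, 131, 157, 161, 160, 160, 159, 159, 159, 157] R [116, 113, 113, 111, 102, 96, 94, 95, 94, 83, 68, 65, 63, 62, 60, 62, 62, 59]
-4 [np.float64(374.5), np.float64(375.3), np.float64(426.5), np.float64(376.1), np.float64(376.8), np.float64(428.6)] knob top [410.2 286.3]
0 [np.float64(374.5), np.float64(375.8), np.float64(426.3), np.float64(376.0), np.float64(377.4), np.float64(428.4)] knob top [412.  286.2]
4 [np.float64(374.5), np.float64(376.4), np.float64(426.0), np.float64(376.1), np.float64(378.0), np.float64(428.1)] knob top [413.8 286.1]
8 [np.float64(374.7), np.float64(377.2), np.float64(425.6), np.float64(376.3), np.float64(378.8), np.float64(427.6)] knob top [415.5 286. ]
12 [np.float64(375.1), np.float64(378.1), np.float64(425.0), np.float64(376.6), np.float64(379.7), np.float64(427.1)] knob top [417.2 285.9]
20 [np.float64(376.1), np.float64(380.2), np.float64(423.5), np.float64(377.7), np.float64(381.8), np.float64(425.6)] knob top [420.3 285.7]
knob rows 227 263 37
-4 [[325.9, 223.6]]
0 [[325.9, 231.4]]
4 [[325.9, 238.9]]
8 [[325.9, 246.0]]
```

About 7.5° left. Nudging on and measuring.

Request:
{"name": "drive_tool", "arguments": {
  "moves": [
    {"offset": [0.3, 0, -0.03], "roll": 0},
    {"offset": [0.6, 0, -0.05], "roll": 0},
    {"offset": [0.9, 0, -0.06], "roll": 0},
    {"offset": [0.9, 0, -0.06], "roll": 0},
    {"offset": [0.9, 0, -0.06], "roll": 0}
  ]
}}

```text
time_s: 42.95
tool_pos: [0.4029, -0.2752, 0.1163]
ee_rot: [0.0, 0.657, 0.754, -0.002]
ft_force: [1.1, -4.2, -4.5]
grip_width: 0.253
grip_force: 30.0
```

```bash
python3 lev.py; python3 kn.py | head -2
```

```text
228 L [111, 113, 114, 108, 83, 65, 69, 69, 70, 70, 66, 71, 106, 150, 169, 168, 167, 166, 167, 168, 167, 167, 166, 166] R [157, 153, 153, 157, 159, 161, 161, 158, 141, 119, 108, 108, 108, 110, 110, 111, 112, 113]
246 L [112, 111, 109, 111, 114, 110, 87, 65, 52, 42, 37, 40, 44, 77, 135, 163, 166, 166, 165, 162, 162, 163, 159, 157] R [117, 116, 114, 105, 99, 97, 97, 98, 96, 89, 74, 67, 66, 62, 59, 60, 60, 58]
-4 [np.float64(374.5), np.float64(375.3), np.float64(426.5), np.float64(376.1), np.float64(376.8), np.float64(428.6)] knob top [410.2 286.3]
0 [np.float64(374.5), np.float64(375.8), np.float64(426.3), np.float64(376.0), np.float64(377.4), np.float64(428.4)] knob top [412.  286.2]
4 [np.float64(374.5), np.float64(376.4), np.float64(426.0), np.float64(376.1), np.float64(378.0), np.float64(428.1)] knob top [413.8 286.1]
8 [np.float64(374.7), np.float64(377.2), np.float64(425.6), np.float64(376.3), np.float64(378.8), np.float64(427.6)] knob top [415.5 286. ]
12 [np.float64(375.1), np.float64(378.1), np.float64(425.0), np.float64(376.6), np.float64(379.7), np.float64(427.1)] knob top [417.2 285.9]
20 [np.float64(376.1), np.float64(380.2), np.float64(423.5), np.float64(377.7), np.float64(381.8), np.float64(425.6)] knob top [420.3 285.7]
knob rows 229 266 38
-4 [[325.8, 235.5]]
0 [[325.8, 243.1]]
4 [[325.8, 250.4]]
8 [[325.8, 257.3]]
[ 0.403  -0.2752  0.1163] yaw 97.87 j7 0.58 [ 1.3 -4.7 -3.5]
0 [ 0.4021 -0.2699  0.116 ] [ 0.54 -0.02  0.03]
```

Request:
{"name": "drive_tool", "arguments": {
  "moves": [
    {"offset": [0.15, 0, 0], "roll": 0},
    {"offset": [0.28, 0, 0], "roll": 0},
    {"offset": [0.28, 0, 0], "roll": 0},
    {"offset": [0.28, 0, 0], "roll": 0}
  ]
}}

```text
time_s: 43.45
tool_pos: [0.4026, -0.2727, 0.1164]
ee_rot: [0.001, 0.657, 0.754, -0.002]
ft_force: [1.1, -7.3, -2.1]
grip_width: 0.255
grip_force: 30.0
```

```bash
python3 lev.py | tail -5
```

```text
knob rows 230 267 38
-4 [[325.8, 239.5]]
0 [[325.8, 247.1]]
4 [[325.8, 254.3]]
8 [[325.8, 261.1]]
```

Request:
{"name": "drive_tool", "arguments": {
  "gripper": 5.5,
  "moves": [
    {"offset": [0, 0, 0], "roll": 0},
    {"offset": [0, 0, 0], "roll": 0},
    {"offset": [0, 0, 0], "roll": 0},
    {"offset": [0, 0, 0], "roll": 0},
    {"offset": [0, 0, 0], "roll": 0}
  ]
}}

```text
time_s: 44.05
tool_pos: [0.4023, -0.2714, 0.1158]
ee_rot: [-0.0, 0.657, 0.754, -0.001]
ft_force: [-0.4, -0.9, -0.4]
grip_width: 0.582
grip_force: 0.0
```

Request:
{"name": "drive_tool", "arguments": {
  "moves": [
    {"offset": [0, 0, -2], "roll": 0},
    {"offset": [0, 0, -5], "roll": 0},
    {"offset": [0, 0, -9], "roll": 0},
    {"offset": [0, 0, -9], "roll": 0},
    {"offset": [0, 0, -9], "roll": 0}
  ]
}}

```text
time_s: 44.55
tool_pos: [0.4029, -0.2715, 0.2064]
ee_rot: [0.0, 0.657, 0.754, -0.001]
ft_force: [-0.5, 0.6, -0.6]
grip_width: 0.585
grip_force: 0.0
```

```bash
python3 lev.py|tail -5
python3 - <<'E'
from fitc import *
w=snapshot("wrist"); save(w,"w16",None,1.25); p=proj(w,model((.5011,-.2561,.138,0))((-.1,0,.065))); x,y=map(int,p)
g=cv2.cvtColor(w["pixels"],cv2.COLOR_RGB2GRAY)[y-35:y+35,x-35:x+35]
n,l,stt,ce=cv2.connectedComponentsWithStats((g<35).astype(np.uint8)); print(p,[(stt[i].tolist(),(ce[i]+[x-35,y-35]).round(1)) for i in range(1,n) if stt[i,4]>100])
E
```

```text
knob rows 194 312 26
-4 [[325.8, 199.9]]
0 [[325.8, 205.1]]
4 [[325.8, 210.2]]
8 [[325.7, 215.1]]
[326.12900541 205.56388457] [([21, 25, 30, 25, 693], array([326. , 206.8]))]
```

Level to about 1°. Backing off and checking the pots numerically before handing in.

Request:
{"name": "drive_tool", "arguments": {
  "moves": [
    {"offset": [-5, 0, -8], "roll": 0},
    {"offset": [-5, 0, -8], "roll": 0},
    {"offset": [-5, 0, -8], "roll": 0},
    {"offset": [-5, 0, -8], "roll": 0}
  ]
}}

```text
time_s: 45.1
tool_pos: [0.4095, -0.3209, 0.2852]
ee_rot: [-0.001, 0.657, 0.754, -0.002]
ft_force: [-0.4, 0.9, -0.5]
grip_width: 0.587
grip_force: 0.0
```

Run:
```python
from caps import *; from fitc import model
S={n:snapshot(n) for n in("top","scene","wrist")}
for n,s in S.items():
    for k,q in((0,(-.034,.034,.036)),(2,(.034,.034,.036)),(3,(.034,-.034,.036))):
        m=model((.5011,-.2561,.138,.015)); p=proj(s,m(q)); up=proj(s,m((*q[:2],.042)))
        if not(25<p[0]<610 and 25<p[1]<370): continue
        try:
            c=cap(s,p,12 if n!="wrist" else 22); print(n,k,"seen",c[0].round(1),np.round(c[1],1),"seated",p.round(1),"on bar",up.round(1))
        except Exception as e: print(n,k,"x")
    if n!="wrist": print([(round(a["confidence"],2),np.round(a["location"]).tolist()) for a in masks_of("pot0",n)])
print(sense()["tool_pos"],sense()["ft_force"].round(1))
```

```text
top 0 seen [394.1 260.9] [20.9 21.5] seated [394.2 261.7] on bar [394.7 261.5]
top 2 seen [391. 236.] [21.3 21.5] seated [391.7 236.3] on bar [392.2 236. ]
top 3 seen [416.2 235. ] [20.9 21.6] seated [416.7 235. ] on bar [417.3 234.7]
[(0.73, [395.0, 264.0]), (0.73, [234.0, 296.0]), (0.58, [176.0, 251.0]), (0.51, [415.0, 238.0]), (0.44, [391.0, 237.0])]
scene 0 seen [263.1 144.3] [13.7 20.6] seated [263.3 142.5] on bar [263.  140.9]
scene 2 seen [255.  159.8] [17.6 22.5] seated [256.7 161.1] on bar [256.3 159.4]
scene 3 seen [231.1 157.5] [17.5 21.3] seated [231.2 158.2] on bar [230.7 156.6]
[(0.79, [488.0, 213.0]), (0.76, [236.0, 161.0]), (0.76, [426.0, 166.0]), (0.59, [265.0, 144.0]), (0.47, [258.0, 164.0])]
wrist 0 seen [386.4 105.2] [38.1 39.8] seated [386.1 105.8] on bar [387.1 105.8]
wrist 2 seen [448.1 104.8] [36.7 39.8] seated [448.  105.8] on bar [450.  105.8]
wrist 3 seen [442.6 167.4] [34.9 38.9] seated [441.7 167. ] on bar [443.5 167.9]
[ 0.40930716 -0.31996087  0.28477335] [ 0.3 -0.2  0.1]
```

```bash
python3 -c "
from h import *
print(close_job())"
```

```text
the job is handed in; nothing more can be done
None
```

I've handed the job in, but `close_job()` returned no verdict. By my measurements all three pots are seated in sockets 0, 2 and 3, the cradle was held at about 39° for over a second, and it is back level to about 1°; pot4's height reading was the least certain.

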